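Load the vial shaker: cassettes past their latches, clamp slid shut

ROBOT

A 6-joint arm with a two-finger parallel gripper is mounted at the origin on a cart in front of the work surface, level with it; the furniture and walls round the work are solid. World frame = base frame: x ahead of the robot, y to its left, z up, the work surface at z = 0. Lengths are in m, angles in rad, forces in N, time in s.
With the tool pointing down it reaches from about 0.35 to 0.975 m from the base axis. Payload 4.9 kg.
Tool frame: the origin (TCP) lies midway between the tips of the shut fingers; the grasp point (between the pads) lies 19 mm behind it; z points along the fingers, y is the line along which they close (so a half turn about z gives the same grasp; the last joint's range is limited). The gripper opens to 85 mm and grips with 20 to 120 N. Pads are 22 mm wide; open, the fingers measure 114 mm over their backs; the gripper's body (76 mm by 85 mm) begins 54 mm behind the grasp point. The pads swing forward as they close: fully open they stand 13 mm farther back than shut.
Start: joints at [-1.458, 0.053, 1.613, -0, 1.476, -0.119], TCP at [0.144, -0.608, 0.209] pointing down, gripper open.
Joint ranges: [-3.01, 3.01], [-1.01, 2.22], [0.06, 2.58], [-1.02, 4.17], [0.09, 2.62], [-3.14, 3.14]. Speed limits (rad/s): [2.57, 2.57, 3.14, 3.14, 3.14, 3.14].

INTERFACE

Orientations are given as a rotation vector (axis times angle).
In Python, from station import ctrl gives the robot as it stands.
- The arm moves only by the shell command python3 -m handwheel 'ROWS' [FORCE]. ROWS is JSON, a list of rows, each an object with "gripper": the gripper command: -1 is fully open, 1 is shut, values between are in proportion; "offset": the shift along the tool's x, y, z in mm, a list of three; "rotation": the turn, a rotation vector about the tool's x, y, z in rad, a list of three. A call has exactly 8 rows; each row is the pose to reach, as a shift and turn from the pose commanded when the call began, along the tool's axes at that moment; what a row does not reach only later rows make up. A row lasts 1/8 s, in which the tool goes at most 62.5 mm and 10.7 degrees, less where a joint would pass 70% of its speed; a pose out of reach is approached as far as the arm can. A call with a gripper value outside its range is refused whole. The fingers move at their own pace and stop on an object; FORCE is the grip in N (left out, the last holds). Time passes only in rows, so rows that repeat a pose let the fingers close, or fill a call up. It gives the time, the measured TCP pose, the force, the opening and the grip force at its end, in the units of the state.
- ctrl.get_obs(): the state, without advancing time (a new reading comes with each control period).
- ctrl.get_image(name): name is "scene" or "side" or "wrist"; returns a dict with "image" (400x640x3 uint8, red, green, blue), "fovy" (degrees; the focal length in pixels is half the picture's height over the tangent of half this angle, whatever the lens; pixels are square), "cx", "cy" (the principal point, pixels), "xyz" and "attitude" of the camera in the world. Camera axes: x right, y up, looking along -z (the intrinsics and any distortion apply to the point x, -y, -z); pixel columns grow to the right and rows downward; lengths in m; the calibration is good to about 2 mm. A picture is of the moment at which its call begins. There is no depth.
- ctrl.finish_job(): hands the job in; it is judged then, once.
The state is a dict: "t": time; "q": joint angles; "dq": joint speeds; "effort": joint torques, N m; "tool_pos": TCP position; "tool_rot": TCP orientation; "contact_force": force on the tool from outside, world axes, zero at the start; "wrist_torque": the same for the moment, N m; "opening": finger opening in m; "grip_force": force on a finger pad.
Only numpy, scipy, OpenCV 4.12 (cv2) and the standard library are available. Lean on these libraries where they do the work, as an engineer would, in place of code of your own. Each camera call takes 0.05 s, during which the arm holds its last target. There are 200 camera calls.

TASK

Load the vial shaker for its next run: draw the clamp slide at its front edge fully to the open stop, then put every vial cassette that stands on the bench into a slot of its own, tongue end to the front: with the plain end push the slot's sprung latch open, let the cassette down flat on the platform and see that the latch has snapped back over it. When all are in, slide the clamp fully to its closed stop so that its tabs hold the tongues down; keep the cassettes upright throughout, and leave the beaker and the timer where they are.

Things in the scene. Friction and masses are not known exactly. Their poses are not given: they have to be found in the camera images.
- shaker: Low vial shaker, fixed on the bench. Origin: on the bench under the centre of the row of slots; x runs from its front edge (clamp and controls, facing the robot) to the back (latches), y to its left. White housing; aluminium platform 236 x 328 mm, its top 50 mm above the bench, from x = -134 to +102 mm. Four slots lie side by side, 72 mm apart in y, each running along x.
- clamp (a joint): Clamp slide on the shaker's front edge: flat bar with four tabs 20 mm wide. It slides along the shaker's y, friction 2.5 N, and stays where left. 0 = open stop (tabs beside the slots); 0.036 m = closed stop, towards +y (tabs over the slots' front ends: they bar the way in, and hold down the tongues of cassettes lying home).
- clamp_grip (a point): Centre of the clamp's upright black grip, 16 mm (shaker x) x 22 mm (shaker y) x 36 mm tall, top 56.5 mm above the platform; moves with the clamp. Can be pinched from above across the 22 mm. Clamp bar: x = -98 to -117 mm (shaker), top 20 mm above the platform; its tabs reach back to x = -72 mm, 14.5 to 20.5 mm above the platform.
- slot_1 (a point): Centre of slot 1 (rightmost) on the platform surface, axes as the shaker's; a cassette's origin lies here when home. Four side guides (24 mm high, flared lips, 24 mm long, at 47 mm to the front and 52 mm to the back of here) leave 2 mm beside a cassette; a 9 mm high stop rail crosses 86 mm to the front.
- slot_2 (a point): Centre of slot 2 (second from right) on the platform surface, axes as the shaker's; a cassette's origin lies here when home. Four side guides (24 mm high, flared lips, 24 mm long, at 47 mm to the front and 52 mm to the back of here) leave 2 mm beside a cassette; a 9 mm high stop rail crosses 86 mm to the front.
- slot_3 (a point): Centre of slot 3 (third from right) on the platform surface, axes as the shaker's; a cassette's origin lies here when home. Four side guides (24 mm high, flared lips, 24 mm long, at 47 mm to the front and 52 mm to the back of here) leave 2 mm beside a cassette; a 9 mm high stop rail crosses 86 mm to the front.
- slot_4 (a point): Centre of slot 4 (leftmost) on the platform surface, axes as the shaker's; a cassette's origin lies here when home. Four side guides (24 mm high, flared lips, 24 mm long, at 47 mm to the front and 52 mm to the back of here) leave 2 mm beside a cassette; a 9 mm high stop rail crosses 86 mm to the front.
- latch_1 (a joint): Sprung latch at the back of slot 1: upright steel plate 28 mm wide, hinged 10 mm above the platform, its face 73 mm behind the slot's centre, with a hooked nose near the top. 0 rad = closed (the spring holds it there); grows as the nose is pushed back (+x), up to 0.35; about 0.24 lets a cassette pass. Force at the nose 2 N at first, 6 N then; it snaps back by itself.
- latch_1_nose (a point): Front face of latch 1's square nose (no ramp: from straight above, a cassette lands on it); closed, 63 mm behind the slot's centre, from 39 to 61 mm above the platform. A cassette held level, underside 26 to 34 mm above the platform, meets it with its plain end; pushed on to the slot's place and lowered, it slides down along the nose, which then snaps over its top.
- latch_2 (a joint): Sprung latch at the back of slot 2: upright steel plate 28 mm wide, hinged 10 mm above the platform, its face 73 mm behind the slot's centre, with a hooked nose near the top. 0 rad = closed (the spring holds it there); grows as the nose is pushed back (+x), up to 0.35; about 0.24 lets a cassette pass. Force at the nose 2 N at first, 6 N then; it snaps back by itself.
- latch_2_nose (a point): Front face of latch 2's square nose (no ramp: from straight above, a cassette lands on it); closed, 63 mm behind the slot's centre, from 39 to 61 mm above the platform. A cassette held level, underside 26 to 34 mm above the platform, meets it with its plain end; pushed on to the slot's place and lowered, it slides down along the nose, which then snaps over its top.
- latch_3 (a joint): Sprung latch at the back of slot 3: upright steel plate 28 mm wide, hinged 10 mm above the platform, its face 73 mm behind the slot's centre, with a hooked nose near the top. 0 rad = closed (the spring holds it there); grows as the nose is pushed back (+x), up to 0.35; about 0.24 lets a cassette pass. Force at the nose 2 N at first, 6 N then; it snaps back by itself.
- latch_3_nose (a point): Front face of latch 3's square nose (no ramp: from straight above, a cassette lands on it); closed, 63 mm behind the slot's centre, from 39 to 61 mm above the platform. A cassette held level, underside 26 to 34 mm above the platform, meets it with its plain end; pushed on to the slot's place and lowered, it slides down along the nose, which then snaps over its top.
- latch_4 (a joint): Sprung latch at the back of slot 4: upright steel plate 28 mm wide, hinged 10 mm above the platform, its face 73 mm behind the slot's centre, with a hooked nose near the top. 0 rad = closed (the spring holds it there); grows as the nose is pushed back (+x), up to 0.35; about 0.24 lets a cassette pass. Force at the nose 2 N at first, 6 N then; it snaps back by itself.
- latch_4_nose (a point): Front face of latch 4's square nose (no ramp: from straight above, a cassette lands on it); closed, 63 mm behind the slot's centre, from 39 to 61 mm above the platform. A cassette held level, underside 26 to 34 mm above the platform, meets it with its plain end; pushed on to the slot's place and lowered, it slides down along the nose, which then snaps over its top.
- cassette_1: Vial cassette 1 (all alike; may be absent), 0.25 kg: blue frame 140 (x) x 38 (y) x 36 mm (z) with four vials in a row, caps up to 61 mm. Origin: centre of the underside; x points to the plain end (face at +70 mm). At the -x end a tongue 38 mm wide, 12 mm high goes on to x = -84 mm. Grip it across the 38 mm at the middle.
- cassette_2: Vial cassette 2 (all alike; may be absent), 0.25 kg: blue frame 140 (x) x 38 (y) x 36 mm (z) with four vials in a row, caps up to 61 mm. Origin: centre of the underside; x points to the plain end (face at +70 mm). At the -x end a tongue 38 mm wide, 12 mm high goes on to x = -84 mm. Grip it across the 38 mm at the middle.
- cassette_3: Vial cassette 3 (all alike; may be absent), 0.25 kg: blue frame 140 (x) x 38 (y) x 36 mm (z) with four vials in a row, caps up to 61 mm. Origin: centre of the underside; x points to the plain end (face at +70 mm). At the -x end a tongue 38 mm wide, 12 mm high goes on to x = -84 mm. Grip it across the 38 mm at the middle.
- cassette_4: Vial cassette 4 (all alike; may be absent), 0.25 kg: blue frame 140 (x) x 38 (y) x 36 mm (z) with four vials in a row, caps up to 61 mm. Origin: centre of the underside; x points to the plain end (face at +70 mm). At the -x end a tongue 38 mm wide, 12 mm high goes on to x = -84 mm. Grip it across the 38 mm at the middle.
- beaker: Plastic beaker 69 mm wide, 83 mm tall, stands at the back, right of the shaker; to be left alone. Origin at its foot.
- bench_timer: Flat bench timer 72 x 66 x 21 mm, lies to the left of the shaker's front; to be left alone. Origin at its foot.

How it is judged:
On the way, in this order (a step that is already met when the one before it is completed fails the run):
1. the clamp slide is fully at its open stop (value of joint clamp below 0.004 m), for 0.2 s.
2. every cassette lies home in a slot, tongue to the front, and the latches have snapped back (((distance between cassette_1 and slot_1 below 0.006 m and angle between the x axis of cassette_1 and the x axis of slot_1, either way round below 0.06 rad and x of latch_1_nose in the frame of cassette_1 above 0.04 m) or (distance between cassette_1 and slot_2 below 0.006 m and angle between the x axis of cassette_1 and the x axis of slot_2, either way round below 0.06 rad and x of latch_2_nose in the frame of cassette_1 above 0.04 m) or (distance between cassette_1 and slot_3 below 0.006 m and angle between the x axis of cassette_1 and the x axis of slot_3, either way round below 0.06 rad and x of latch_3_nose in the frame of cassette_1 above 0.04 m) or (distance between cassette_1 and slot_4 below 0.006 m and angle between the x axis of cassette_1 and the x axis of slot_4, either way round below 0.06 rad and x of latch_4_nose in the frame of cassette_1 above 0.04 m)) and ((distance between cassette_2 and slot_1 below 0.006 m and angle between the x axis of cassette_2 and the x axis of slot_1, either way round below 0.06 rad and x of latch_1_nose in the frame of cassette_2 above 0.04 m) or (distance between cassette_2 and slot_2 below 0.006 m and angle between the x axis of cassette_2 and the x axis of slot_2, either way round below 0.06 rad and x of latch_2_nose in the frame of cassette_2 above 0.04 m) or (distance between cassette_2 and slot_3 below 0.006 m and angle between the x axis of cassette_2 and the x axis of slot_3, either way round below 0.06 rad and x of latch_3_nose in the frame of cassette_2 above 0.04 m) or (distance between cassette_2 and slot_4 below 0.006 m and angle between the x axis of cassette_2 and the x axis of slot_4, either way round below 0.06 rad and x of latch_4_nose in the frame of cassette_2 above 0.04 m)) and ((distance between cassette_3 and slot_1 below 0.006 m and angle between the x axis of cassette_3 and the x axis of slot_1, either way round below 0.06 rad and x of latch_1_nose in the frame of cassette_3 above 0.04 m) or (distance between cassette_3 and slot_2 below 0.006 m and angle between the x axis of cassette_3 and the x axis of slot_2, either way round below 0.06 rad and x of latch_2_nose in the frame of cassette_3 above 0.04 m) or (distance between cassette_3 and slot_3 below 0.006 m and angle between the x axis of cassette_3 and the x axis of slot_3, either way round below 0.06 rad and x of latch_3_nose in the frame of cassette_3 above 0.04 m) or (distance between cassette_3 and slot_4 below 0.006 m and angle between the x axis of cassette_3 and the x axis of slot_4, either way round below 0.06 rad and x of latch_4_nose in the frame of cassette_3 above 0.04 m)) and ((distance between cassette_4 and slot_1 below 0.006 m and angle between the x axis of cassette_4 and the x axis of slot_1, either way round below 0.06 rad and x of latch_1_nose in the frame of cassette_4 above 0.04 m) or (distance between cassette_4 and slot_2 below 0.006 m and angle between the x axis of cassette_4 and the x axis of slot_2, either way round below 0.06 rad and x of latch_2_nose in the frame of cassette_4 above 0.04 m) or (distance between cassette_4 and slot_3 below 0.006 m and angle between the x axis of cassette_4 and the x axis of slot_3, either way round below 0.06 rad and x of latch_3_nose in the frame of cassette_4 above 0.04 m) or (distance between cassette_4 and slot_4 below 0.006 m and angle between the x axis of cassette_4 and the x axis of slot_4, either way round below 0.06 rad and x of latch_4_nose in the frame of cassette_4 above 0.04 m)) and value of joint each of latch_1, latch_2, latch_3, latch_4 below 0.03 rad), for 0.3 s.
3. the clamp slide is fully at its closed stop (value of joint clamp above 0.032 m), for 0.2 s.
At the end, for the whole second after the job is handed in: Every cassette present lies at rest in a slot of its own: its origin within 6 mm of the slot's point, its length along the slot within 0.06 rad, its plain end at the latch; all four latches are closed (under 0.03 rad); the clamp is within 4 mm of its closed stop (over 0.032 m) (all of step 2 and value of joint clamp above 0.032 m and linear speed of each of cassette_1, cassette_2, cassette_3, cassette_4 below 0.02 m/s); the robot touches nothing.
It fails at once if a cassette is tipped by more than 40 degrees (angle between any of cassette_1, cassette_2, cassette_3, cassette_4's own z axis and vertical above 0.7 rad).
It fails at once if the beaker or the timer is moved by more than 50 mm (distance of any of beaker, bench_timer from where it was at the start of the episode above 0.05 m).
Of cassette_1, cassette_2, cassette_3, cassette_4 only 3 to 4 are there at a start; the rules pass over those that are not, and their reading is None.
At some moment in a run one of cassette_1, cassette_2, cassette_3, cassette_4 may be knocked a few centimetres aside while the robot is not near it.
It also fails if it takes over 208 s, if anything falls off the work surface, if the arm or the gripper's body presses on something with over 40 N, if the wrist force passes 120 N, or if a joint passes its speed limit or range.

## Working session

There is one attempt and no reset: what is moved stays moved. The work goes in short steps, Python scripts to look and compute and a shell command to move; the robot and the scene stay as the last step left them, time stands still between calls to the robot, and variables do not carry over. Pictures are saved under pics/ and viewed, at most 14 in all, crops included, and the job is handed in when it is done.

```bash
ls; mkdir -p pics
python3 - <<'E'
from station import ctrl
import cv2
print(ctrl.get_obs())
for n in ["scene","side","wrist"]:
    d=ctrl.get_image(n); cv2.imwrite(f"pics/{n}0.png",d["image"][:,:,::-1])
    print(n,{k:v for k,v in d.items() if k!="image"})
E
```

```text
pics
{'t': 0.0, 'q': array([-1.45802034e+00,  5.33567995e-02,  1.61428095e+00, -5.00711462e-06,
        1.47601350e+00, -1.18976195e-01]), 'dq': array([-7.21367353e-04,  2.46606656e-05, -3.87443335e-04, -4.07912648e-04,
       -7.43797317e-04, -7.50367325e-04]), 'effort': array([-3.02397702e-04, -3.93683589e+01, -3.70174277e+01, -1.34553461e-04,
        7.19213524e-03,  1.00523238e-05]), 'tool_pos': array([ 0.1434899 , -0.60762093,  0.2080709 ]), 'tool_rot': array([-3.11847985e+00, -3.62984093e-01, -2.19411332e-06]), 'contact_force': array([ 0.26627503,  0.19117104, -0.27204421]), 'wrist_torque': array([-0.01321392,  0.00997535, -0.06214855]), 'grip_force': 0.0, 'opening': 0.08526937300962044}
scene {'fovy': 43.65483866425874, 'cx': 312.3610892686655, 'cy': 207.44642724310907, 'xyz': array([-0.60220281,  0.56504312,  0.7919628 ]), 'attitude': array([ 0.66742934, -1.07945554, -1.78352136])}
side {'fovy': 49.1950596516769, 'cx': 322.3830059375188, 'cy': 193.62482388681576, 'xyz': array([0.59004906, 1.16764119, 0.59718621]), 'attitude': array([0.02050822, 1.71001818, 2.62553442])}
wrist {'fovy': 68.49225027845318, 'cx': 314.0805477142489, 'cy': 197.42794198069765, 'xyz': array([ 0.22695853, -0.58934473,  0.37278684]), 'attitude': array([-0.28201075,  0.22469082, -1.32739816])}
```

View pics/scene0.png

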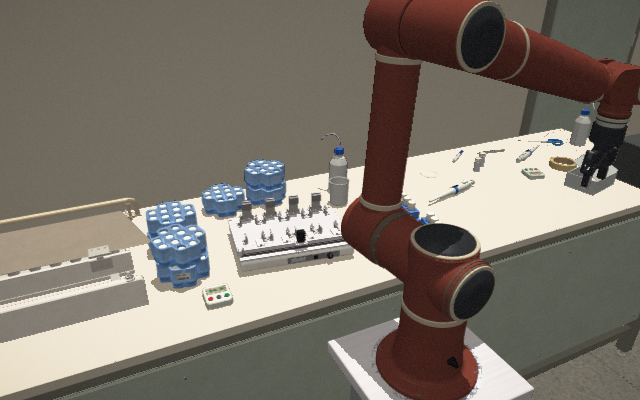

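View pics/side0.png

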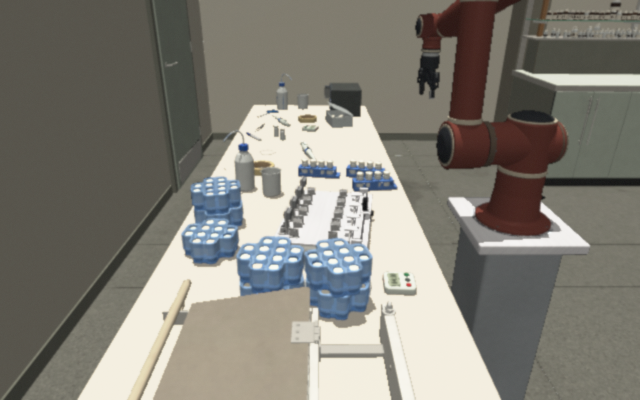

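View pics/wrist0.png

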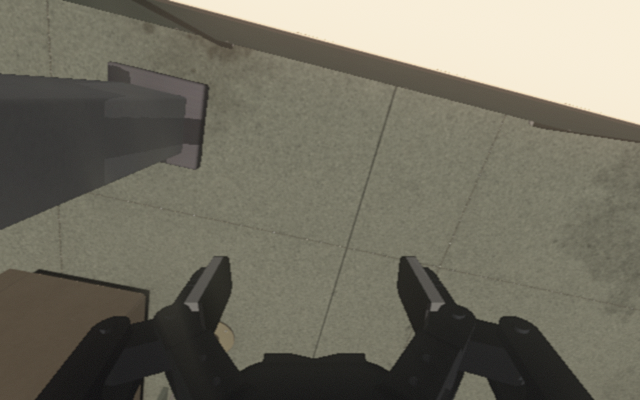

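The scene view shows the arm hiding the cassettes, with the shaker at (290,235) and the timer at (217,296). The side view shows three cassettes at (319,169), (365,170) and (374,181), the shaker at (330,215), the beaker at (271,182) and the timer at (399,282). The wrist view shows only the floor.

```bash
cat > h.py <<'E'
import numpy as np, cv2
from scipy.spatial.transform import Rotation as R
from station import ctrl
def cam(n,name=None):
    d=ctrl.get_image(n)
    if name: cv2.imwrite(f"pics/{name}.png",d["image"][:,:,::-1])
    return d
def ray(d,u,v):
    f=200/np.tan(np.radians(d["fovy"])/2)
    return R.from_rotvec(d["attitude"]).apply([(u-d["cx"])/f,-(v-d["cy"])/f,-1.])
def at(d,u,v,z):
    r=ray(d,u,v); return d["xyz"]+r*(z-d["xyz"][2])/r[2]
def px(d,P):
    f=200/np.tan(np.radians(d["fovy"])/2)
    p=R.from_rotvec(d["attitude"]).inv().apply(np.atleast_2d(P)-d["xyz"])
    return np.c_[d["cx"]-f*p[:,0]/p[:,2], d["cy"]+f*p[:,1]/p[:,2]]
def to(p,yaw):
    """offset(mm)/rotation from measured tool to TCP p, tool down, tool y axis at angle yaw"""
    o=ctrl.get_obs(); Rt=R.from_rotvec(o["tool_rot"])
    y=np.array([np.cos(yaw),np.sin(yaw),0]); z=np.array([0,0,-1.]); x=np.cross(y,z)
    T=R.from_matrix(np.c_[x,y,z])
    print("offset",np.round(Rt.inv().apply(np.array(p)-o["tool_pos"])*1e3,1),"rot",np.round((Rt.inv()*T).as_rotvec(),3))
E
python3 - <<'E'
from h import *
d=cam("side","side1"); im=cv2.imread("pics/side1.png")
for u,v,z in [(319,176,0),(365,177,0),(374,188,0),(271,193,0),(399,290,0),(330,215,.05),(430,90,.2)]: print(u,v,at(d,u,v,z).round(3))
print(px(d,ctrl.get_obs()["tool_pos"]))
cv2.imwrite("pics/side_c.png",cv2.resize(im[140:260,260:420],(800,600),interpolation=cv2.INTER_CUBIC))
E
```

```text
319 176 [ 0.578 -0.346  0.   ]
365 177 [ 0.407 -0.336  0.   ]
374 188 [ 0.386 -0.232  0.   ]
271 193 [ 0.741 -0.188  0.   ]
399 290 [0.402 0.355 0.   ]
330 215 [0.55  0.077 0.05 ]
430 90 [ 0.03  -0.986  0.2  ]
[[424.78131998 105.10244683]]
```

View pics/side_c.png

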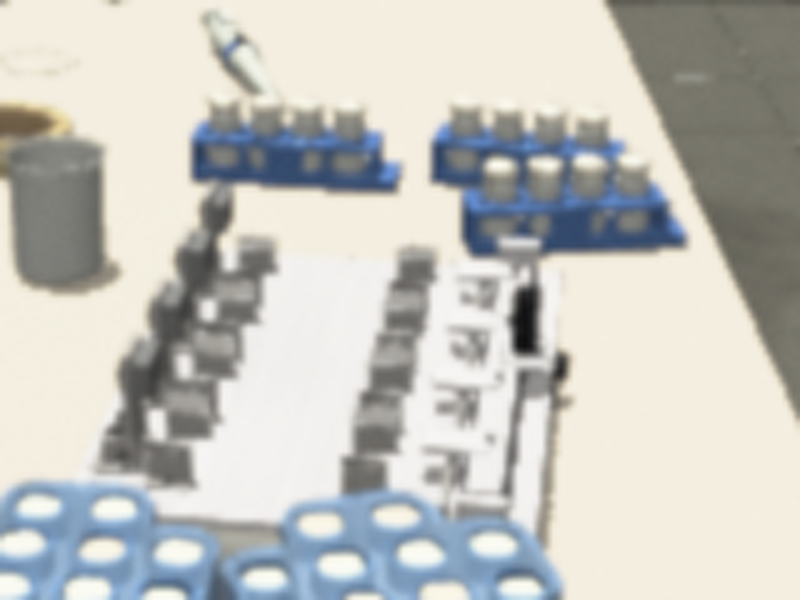

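The side crop shows exactly three cassettes. All have their tongue toward the robot, and all are right of the shaker. The black grip is at the front edge (crop 525,320). Next I'll move to an overview above the scene.

Run:
```python
from h import *
to([0.42,-0.12,0.42],-np.pi/2)
```

```text
offset [ 381.2 -411.6 -210.9] rot [-0.001 -0.     0.232]
```

```bash
python3 -m handwheel '[{"gripper":-1,"offset":[40,-50,-60],"rotation":[0,0,0]},{"gripper":-1,"offset":[80,-90,-110],"rotation":[0,0,0.05]},{"gripper":-1,"offset":[120,-130,-150],"rotation":[0,0,0.1]},{"gripper":-1,"offset":[160,-170,-180],"rotation":[0,0,0.15]},{"gripper":-1,"offset":[200,-215,-200],"rotation":[0,0,0.2]},{"gripper":-1,"offset":[240,-260,-211],"rotation":[0,0,0.232]},{"gripper":-1,"offset":[280,-305,-211],"rotation":[0,0,0.232]},{"gripper":-1,"offset":[320,-350,-211],"rotation":[0,0,0.232]}]' 40
python3 - <<'E'
from h import *
to([0.42,-0.12,0.42],-np.pi/2)
E
```

```text
t: 1.2
tool_pos: [0.357, -0.226, 0.4192]
tool_rot: [3.14, -0.001, 0.002]
contact_force: [1.8, -0.2, -0.3]
opening: 0.0855
grip_force: 0.0
offset [  62.9 -106.1   -0.8] rot [ 0.001 -0.001 -0.001]
```

```bash
python3 -m handwheel '[{"gripper":-1,"offset":[30,-45,0],"rotation":[0,0,0]},{"gripper":-1,"offset":[60,-95,0],"rotation":[0,0,0]},{"gripper":-1,"offset":[62,-106,0],"rotation":[0,0,0]},{"gripper":-1,"offset":[62,-106,0],"rotation":[0,0,0]},{"gripper":-1,"offset":[62,-106,0],"rotation":[0,0,0]},{"gripper":-1,"offset":[62,-106,0],"rotation":[0,0,0]},{"gripper":-1,"offset":[62,-106,0],"rotation":[0,0,0]},{"gripper":-1,"offset":[62,-106,0],"rotation":[0,0,0]}]'
python3 - <<'E'
from h import *
d=cam("wrist","w1"); print({k:v for k,v in d.items() if k!="image"})
E
```

```text
t: 2.2
tool_pos: [0.4183, -0.1222, 0.4185]
tool_rot: [3.142, -0.002, -0.0]
contact_force: [0.3, -0.1, 0.6]
opening: 0.0854
grip_force: 0.0
{'fovy': 68.49225027845318, 'cx': 314.0805477142489, 'cy': 197.42794198069765, 'xyz': array([ 0.50397432, -0.12319001,  0.5830549 ]), 'attitude': array([-0.26281673,  0.26219271, -1.55801373])}
```

View pics/w1.png

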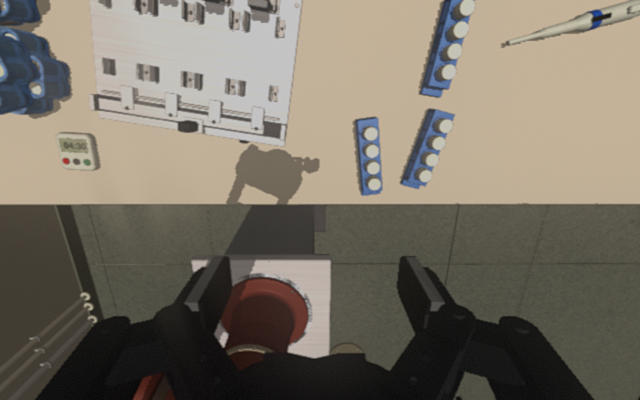

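The wrist overview shows the shaker at top left, slightly yawed, with its grip at (190,127) and its tabs beside the slots' front. The cassettes are at (369,156), (428,148) and (448,45, cut off). The timer is at (76,150). I'll move forward so everything is in view.

```bash
python3 -m handwheel '[{"gripper":-1,"offset":[40,-15,0],"rotation":[0,0,0]},{"gripper":-1,"offset":[90,-30,0],"rotation":[0,0,0]},{"gripper":-1,"offset":[130,-40,0],"rotation":[0,0,0]},{"gripper":-1,"offset":[150,-40,0],"rotation":[0,0,0]},{"gripper":-1,"offset":[150,-40,0],"rotation":[0,0,0]},{"gripper":-1,"offset":[150,-40,0],"rotation":[0,0,0]},{"gripper":-1,"offset":[150,-40,0],"rotation":[0,0,0]},{"gripper":-1,"offset":[150,-40,0],"rotation":[0,0,0]}]'
cat >> h.py <<'E'
from scipy.optimize import minimize
def cas_pts(p):
    x,y,a=p; c,s=np.cos(a),np.sin(a)
    def T(P): P=np.array(P); return np.c_[x+c*P[:,0]-s*P[:,1], y+s*P[:,0]+c*P[:,1], P[:,2]]
    box=T([(i,j,k) for i in(-.07,.07) for j in(-.019,.019) for k in(0,.036)])
    ton=T([(i,j,k) for i in(-.084,-.07) for j in(-.019,.019) for k in(0,.012)])
    return box,ton
def blue(im):
    h=cv2.cvtColor(im,cv2.COLOR_RGB2HSV); 
    return cv2.inRange(h,(105,120,40),(125,255,255))
def fit(d,p0,z0=0,S=4):
    c=px(d,[[p0[0],p0[1],.02+z0]])[0]; W=90
    b=blue(d["image"]); m=np.zeros_like(b)
    cv2.fillPoly(m,[cv2.convexHull(np.r_[[px(d,q+[0,0,z0]) for q in cas_pts(p0)][0],px(d,cas_pts(p0)[1]+[0,0,z0])].astype(np.int32))],255)
    m=cv2.dilate(m,np.ones((25,25))); b=b&m
    B=cv2.resize(b,None,fx=S,fy=S,interpolation=cv2.INTER_LINEAR)>127
    D=np.zeros_like(B)
    k=cv2.resize(cv2.morphologyEx(b,cv2.MORPH_CLOSE,np.ones((9,9))),None,fx=S,fy=S)>127
    def cost(p):
        r=np.zeros(B.shape,np.uint8)
        for q in cas_pts(p): cv2.fillConvexPoly(r,cv2.convexHull(np.round((px(d,q+[0,0,z0])+.5)*S*16-8).astype(np.int32)),1,shift=4)
        r=r>0
        return 1-(r&k).sum()/((r|k).sum()+1)
    best=None
    for da in(-.15,0,.15):
        s=minimize(cost,np.array(p0)+[0,0,da],method="Nelder-Mead",options=dict(initial_simplex=np.array(p0)+[0,0,da]+np.array([[0,0,0],[.01,0,0],[0,.01,0],[0,0,.1]]),maxiter=150,xatol=1e-5,fatol=1e-5))
        if best is None or s.fun<best.fun: best=s
    return best.x.round(4),round(best.fun,3)
E
python3 - <<'E'
from h import *
d=cam("wrist","w2"); print(d["xyz"],ctrl.get_obs()["tool_pos"])
b=blue(d["image"]); n,l,st,ce=cv2.connectedComponentsWithStats(cv2.morphologyEx(b,cv2.MORPH_CLOSE,np.ones((5,5))))
for i in range(1,n):
    if st[i,4]>300: print(st[i],ce[i].round(),at(d,*ce[i],.03).round(3))
E
```

```text
t: 3.25
tool_pos: [0.5679, -0.082, 0.419]
tool_rot: [3.141, -0.001, 0.001]
contact_force: [-0.5, -0.7, 0.2]
opening: 0.0852
grip_force: 0.0
[ 0.65347147 -0.08282255  0.58369328] [ 0.56800427 -0.08191464  0.41890189]
```

View pics/w2.png

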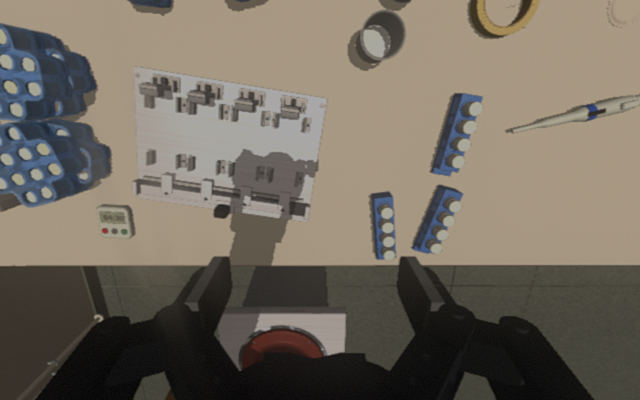

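Run:
```python
from h import *
im=cv2.imread("pics/w2.png")
print(im[130,447],im[225,378],im[240,425], cv2.cvtColor(im[130:131,440:455],cv2.COLOR_BGR2HSV))
d=cam("wrist"); 
P=[at(d,*q,.05) for q in [(135,68),(327,98),(308,219),(137,198)]]
for p in P: print(p.round(4))
print([np.linalg.norm(P[i]-P[i-1]).round(4) for i in range(4)])
for q in [(447,130),(384,225),(437,222)]: print(at(d,*q,.036).round(3))
cv2.imwrite("pics/w2c.png",cv2.resize(im[55:230,125:335],(720,600),interpolation=cv2.INTER_CUBIC))
```

```text
[57 51 51] [94 70 60] [116  83  66] [[[ 17  53 143]
  [ 18  56 109]
  [ 16  39  86]
  [160  12  65]
  [116  30  60]
  [116  31  58]
  [120  22  59]
  [120  27  57]
  [125  26  58]
  [116  30  59]
  [111  67  72]
  [110  99 106]
  [110 107 133]
  [110 109 140]
  [109 108 135]]]
[0.6978 0.215  0.05  ]
[ 0.6496 -0.1056  0.05  ]
[ 0.4237 -0.0708  0.05  ]
[0.4685 0.2574 0.05  ]
[np.float64(0.2332), np.float64(0.3242), np.float64(0.2286), np.float64(0.3313)]
[ 0.594 -0.326  0.036]
[ 0.404 -0.225  0.036]
[ 0.41  -0.333  0.036]
```

View pics/w2c.png

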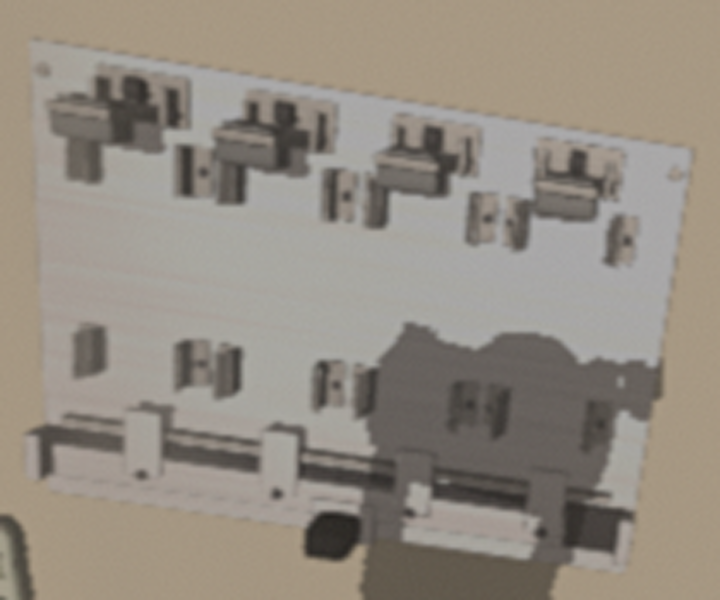

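The zoomed crop shows the platform corners at (32,40), (693,150), (627,570) and (45,485). The four latches are at the back and the grip is at (332,535). The tabs sit at x = 143, 280, 412 and 545. I'll fit the cassettes and the shaker.

```bash
sed -i 's/(105,120,40),(125,255,255)/(100,65,45),(120,255,255)/' h.py
cat >> h.py <<'E'
from scipy.optimize import least_squares
def S2W(p,P):
    """shaker pose (x,y,yaw) -> world of shaker-frame points"""
    P=np.atleast_2d(P).astype(float); c,s=np.cos(p[2]),np.sin(p[2])
    return np.c_[p[0]+c*P[:,0]-s*P[:,1],p[1]+s*P[:,0]+c*P[:,1],P[:,2]]
def fitS(d,P,uv,p0):
    r=least_squares(lambda p:(px(d,S2W(p,P))-uv).ravel(),p0,loss="soft_l1")
    return r.x.round(4),r.fun.reshape(-1,2).round(1)
E
python3 - <<'E'
from h import *
d=cam("wrist")
c=np.array([(32,40),(693,150),(627,570),(45,485)])/3.4286-.36+[125,55]
P=[(.102,.164,.05),(.102,-.164,.05),(-.134,-.164,.05),(-.134,.164,.05)]
s,res=fitS(d,P,c,[.56,.07,-.15]); print(s,res.tolist())
for p in [(.594,-.326,-.2),(.404,-.225,.05),(.41,-.333,-.25)]: print(fit(d,p))
# clamp tab centres and grip
for q in [(143,425),(280,450),(412,470),(545,490)]:
    w=at(d,*(np.array(q)/3.4286-.36+[125,55]),.0705)
    cc,ss=np.cos(s[2]),np.sin(s[2]); v=w[:2]-s[:2]; print("tab in shaker",(cc*v[0]+ss*v[1]).round(4),(-ss*v[0]+cc*v[1]).round(4))
w=at(d,*(np.array((332,530))/3.4286-.36+[125,55]),.1065);v=w[:2]-s[:2]; print("grip",w,(cc*v[0]+ss*v[1]).round(4),(-ss*v[0]+cc*v[1]).round(4))
d2=dict(d)
for sh in [(-.12,.13,-.15),(-.09,.13,-.12),(-.06,.13,-.15)]:
    d2["xyz"]=d["xyz"]+sh; print(sh,px(d2,S2W(s,P)).round().tolist())
E
```

```text
[ 0.5753  0.0716 -0.1607] [[-0.8, -1.2], [0.9, -0.4], [-0.5, 1.3], [0.5, 1.5]]
(array([ 0.5854, -0.352 , -0.1162]), np.float64(0.515))
(array([ 0.3916, -0.2295,  0.1603]), np.float64(0.62))
(array([ 0.406 , -0.3396, -0.2142]), np.float64(0.536))
tab in shaker -0.0799 0.1009
tab in shaker -0.0824 0.0291
tab in shaker -0.0825 -0.0411
tab in shaker -0.0826 -0.1128
grip [0.46699865 0.07847872 0.1065    ] -0.108 -0.0105
(-0.12, 0.13, -0.15) [[151.0, -75.0], [453.0, -16.0], [399.0, 186.0], [155.0, 148.0]]
(-0.09, 0.13, -0.12) [[169.0, -29.0], [438.0, 21.0], [392.0, 199.0], [169.0, 166.0]]
(-0.06, 0.13, -0.15) [[161.0, -7.0], [445.0, 45.0], [395.0, 226.0], [163.0, 192.0]]
```

Run:
```python
from h import *
im=cv2.imread("pics/w2.png"); h=cv2.cvtColor(im,cv2.COLOR_BGR2HSV)
for v in (200,215,225,245,255): print(v,[tuple(int(t) for t in h[v,u]) for u in range(370,402,2)])
b=blue(im[:,:,::-1]); cv2.imwrite("pics/m.png",cv2.resize(np.r_[b[80:270,360:500],cv2.cvtColor(im,cv2.COLOR_BGR2GRAY)[80:270,360:500]].T,None,fx=2,fy=3)[:600,:760])
```

```text
200 [(17, 54, 108), (120, 25, 70), (110, 95, 105), (110, 112, 137), (110, 110, 137), (110, 107, 134), (110, 109, 136), (110, 106, 127), (109, 109, 133), (110, 110, 135), (110, 110, 135), (111, 76, 130), (16, 51, 164), (17, 57, 166), (18, 56, 164), (17, 55, 166)]
215 [(18, 57, 108), (17, 42, 85), (114, 55, 69), (109, 107, 129), (110, 114, 134), (111, 78, 118), (28, 21, 161), (26, 26, 170), (28, 23, 168), (25, 20, 168), (26, 23, 169), (107, 13, 135), (15, 31, 133), (17, 55, 166), (17, 55, 166), (17, 54, 165)]
225 [(17, 56, 163), (18, 50, 102), (114, 21, 60), (110, 104, 115), (111, 92, 94), (17, 32, 72), (22, 44, 109), (27, 34, 167), (29, 30, 168), (30, 29, 168), (27, 30, 169), (30, 25, 162), (8, 8, 132), (17, 57, 166), (17, 55, 166), (18, 54, 165)]
245 [(17, 55, 167), (17, 55, 143), (18, 41, 81), (110, 77, 73), (109, 113, 126), (110, 115, 126), (110, 101, 111), (36, 10, 133), (30, 22, 165), (28, 24, 170), (28, 23, 166), (103, 13, 142), (110, 84, 124), (17, 52, 162), (17, 56, 165), (17, 56, 165)]
255 [(17, 56, 165), (19, 57, 166), (18, 54, 146), (120, 28, 63), (110, 111, 106), (109, 122, 132), (112, 83, 111), (22, 38, 153), (30, 25, 165), (28, 26, 165), (28, 28, 166), (30, 27, 167), (28, 22, 150), (18, 40, 145), (17, 55, 167), (17, 54, 160)]
```

View pics/m.png

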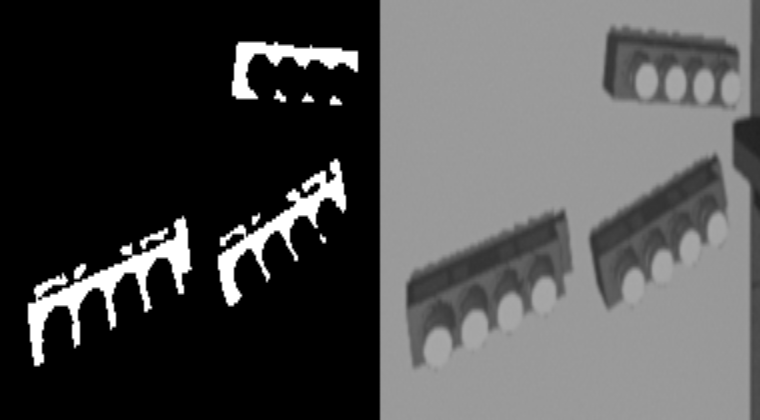

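The mask view shows that the blue threshold catches only part of the frames. The bench colour (hue about 17) separates cleanly, so I'll mask by "not bench" and include the caps in the model.

```bash
cat > p.py <<'E'
s=open('h.py').read()
s=s.replace("    return box,ton\n","""    t=np.linspace(0,2*np.pi,16)
    caps=[T(np.r_[np.c_[cx+.011*np.cos(t),.011*np.sin(t),0*t+.061],np.c_[cx+.011*np.cos(t),.011*np.sin(t),0*t+.036]]) for cx in(-.0495,-.0165,.0165,.0495)]
    return [box,ton]+caps
""")
s=s.replace("    return cv2.inRange(h,(100,65,45),(120,255,255))","    return 255-cv2.inRange(h,(12,35,45),(22,75,255))")
s=s.replace("np.ones((25,25))","np.ones((21,21))").replace("np.ones((9,9))","np.ones((3,3))")
open('h.py','w').write(s)
E
python3 p.py
python3 - <<'E'
from h import *
d=cam("wrist")
for p in [(.594,-.326,-.2),(.404,-.225,.05),(.41,-.333,-.25)]:
    x,c=fit(d,p); print(x,c)
E
```

```text
[ 0.5861 -0.3504 -0.1479] 0.189
[ 0.3944 -0.2289  0.1318] 0.112
[ 0.4081 -0.34   -0.2605] 0.155
```

Run:
```python
from h import *
to([.53,.07,.29],-np.pi/2-.16)
d=cam("wrist")
for p in [(.586,-.35,-.15),(.394,-.229,.13),(.408,-.34,-.26)]:
    x,c=fit(d,p); print(x,c)
```

```text
offset [ -38.3 -151.8  128.6] rot [ 0.   -0.    0.16]
[ 0.5859 -0.352  -0.1596] 0.103
[ 0.3944 -0.2289  0.1319] 0.223
[ 0.4081 -0.34   -0.2621] 0.15
```

```bash
python3 -m handwheel '[{"gripper":-1,"offset":[-10,-40,30],"rotation":[0,0,0.04]},{"gripper":-1,"offset":[-20,-80,60],"rotation":[0,0,0.08]},{"gripper":-1,"offset":[-30,-120,95],"rotation":[0,0,0.12]},{"gripper":-1,"offset":[-38,-150,128],"rotation":[0,0,0.16]},{"gripper":-1,"offset":[-38,-152,128],"rotation":[0,0,0.16]},{"gripper":-1,"offset":[-38,-152,128],"rotation":[0,0,0.16]},{"gripper":-1,"offset":[-38,-152,128],"rotation":[0,0,0.16]},{"gripper":-1,"offset":[-38,-152,128],"rotation":[0,0,0.16]}]'
python3 - <<'E'
from h import *
d=cam("wrist","w3"); np.save("w3.npy",d)
im=cv2.imread("pics/w3.png"); cv2.imwrite("pics/w3c.png",cv2.resize(im[0:260,100:460],None,fx=2.2,fy=2.2,interpolation=cv2.INTER_CUBIC))
E
```

```text
t: 4.5
tool_pos: [0.5313, 0.0694, 0.2918]
tool_rot: [-3.131, 0.253, -0.003]
contact_force: [0.6, 1.1, 0.4]
opening: 0.0851
grip_force: 0.0
```

View pics/w3c.png

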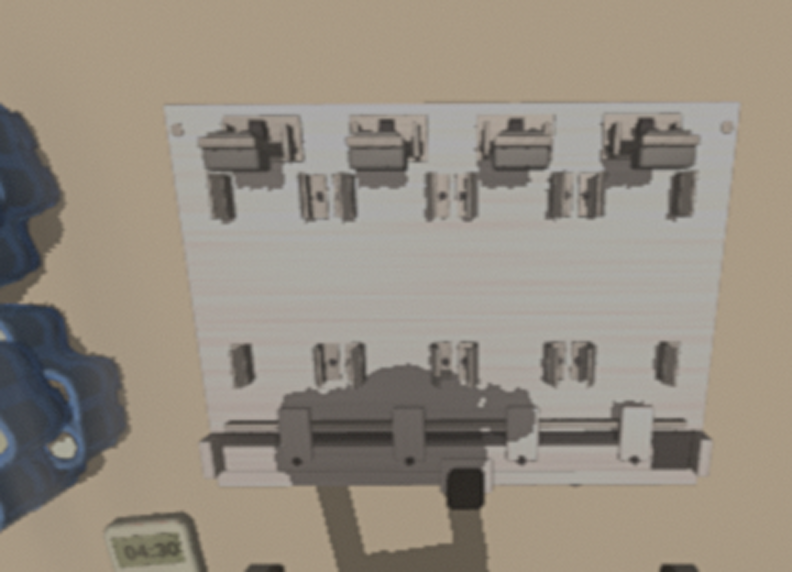

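The aligned view in crop pixels shows the platform's back corners at (165,104) and (741,103) and its front corners at about (220,486) and (697,486). The grip top is at (466,487). The tabs are at x = 296, 409, 522 and 636. I'll refit with these.

Run:
```python
from h import *
d=np.load("w3.npy",allow_pickle=True).item()
f=lambda q:np.array(q)/2.2-.27+[100,0]
P=[(.102,.164,.05),(.102,-.164,.05),(-.134,-.164,.05),(-.134,.164,.05)]
c=f([(165,104),(741,103),(697,486),(220,486)])
s,r=fitS(d,P,c,[.575,.07,-.16]); print(s,r.tolist())
s2,r=fitS(d,P[:2],c[:2],s); print(s2,r.tolist())
def ins(q,z,s=s):
    w=at(d,*f(q),z);v=w[:2]-s[:2];cc,ss=np.cos(s[2]),np.sin(s[2]); return [w.round(4).tolist(),(cc*v[0]+ss*v[1]).round(4),(-ss*v[0]+cc*v[1]).round(4)]
print("grip",ins((466,484),.1065))
for q in [(296,408),(409,408),(522,408),(636,408)]: print("tab",ins(q,.0705))
for q in [(452,195),(455,360)]: print("guide mid",ins(q,.074))
for q in [(230,138),(378,138),(521,138),(665,138)]: print("nose",ins(q,.111))
```

```text
[ 0.5738  0.0714 -0.1609] [[-0.5, -0.0], [1.4, -0.2], [0.2, 0.1], [-0.8, 0.7]]
[ 0.5737  0.072  -0.1616] [[-0.9, 0.1], [0.9, 0.1]]
grip [[0.4667, 0.0825, 0.1065], np.float64(-0.1075), np.float64(-0.0062)]
tab [[0.5194, 0.1814, 0.0705], np.float64(-0.0713), np.float64(0.0998)]
tab [[0.5079, 0.1119, 0.0705], np.float64(-0.0715), np.float64(0.0294)]
tab [[0.4965, 0.0424, 0.0705], np.float64(-0.0717), np.float64(-0.041)]
tab [[0.4849, -0.0276, 0.0705], np.float64(-0.0718), np.float64(-0.112)]
guide mid [[0.6261, 0.064, 0.074], np.float64(0.0528), np.float64(0.001)]
guide mid [[0.534, 0.0782, 0.074], np.float64(-0.0404), np.float64(0.0004)]
nose [[0.6684, 0.1655, 0.111], np.float64(0.0783), np.float64(0.1081)]
nose [[0.6566, 0.0942, 0.111], np.float64(0.0781), np.float64(0.0358)]
nose [[0.6453, 0.0253, 0.111], np.float64(0.078), np.float64(-0.034)]
nose [[0.6339, -0.0441, 0.111], np.float64(0.0778), np.float64(-0.1043)]
```

Run:
```python
from h import *
to([.4667,.0825,.079],-np.pi/2-.161)
```

```text
offset [-66.   -2.4 212.4] rot [-0.    -0.002 -0.   ]
```

```bash
python3 -m handwheel '[{"gripper":-0.3,"offset":[-40,-2,30],"rotation":[0,0,0]},{"gripper":-0.3,"offset":[-66,-2,70],"rotation":[0,0,0]},{"gripper":-0.3,"offset":[-66,-2,115],"rotation":[0,0,0]},{"gripper":-0.3,"offset":[-66,-2,160],"rotation":[0,0,0]},{"gripper":-0.3,"offset":[-66,-2,195],"rotation":[0,0,0]},{"gripper":-0.3,"offset":[-66,-2,212],"rotation":[0,0,0]},{"gripper":-0.3,"offset":[-66,-2,212],"rotation":[0,0,0]},{"gripper":-0.3,"offset":[-66,-2,212],"rotation":[0,0,0]}]' 40
python3 -m handwheel '[{"gripper":1,"offset":[0,0,0],"rotation":[0,0,0]},{"gripper":1,"offset":[0,0,0],"rotation":[0,0,0]},{"gripper":1,"offset":[0,0,0],"rotation":[0,0,0]},{"gripper":1,"offset":[0,0,0],"rotation":[0,0,0]},{"gripper":1,"offset":[0,0,0],"rotation":[0,0,0]},{"gripper":1,"offset":[0,0,0],"rotation":[0,0,0]},{"gripper":1,"offset":[0,0,0],"rotation":[0,0,0]},{"gripper":1,"offset":[0,0,0],"rotation":[0,0,0]}]' 40
python3 -m handwheel '[{"gripper":1,"offset":[0,8,0],"rotation":[0,0,0]},{"gripper":1,"offset":[0,16,0],"rotation":[0,0,0]},{"gripper":1,"offset":[0,22,0],"rotation":[0,0,0]},{"gripper":1,"offset":[0,26,0],"rotation":[0,0,0]},{"gripper":1,"offset":[0,28,0],"rotation":[0,0,0]},{"gripper":1,"offset":[0,30,0],"rotation":[0,0,0]},{"gripper":1,"offset":[0,31,0],"rotation":[0,0,0]},{"gripper":1,"offset":[0,31,0],"rotation":[0,0,0]}]'
```

```text
t: 5.55
tool_pos: [0.4672, 0.0827, 0.0804]
tool_rot: [-3.131, 0.252, -0.005]
contact_force: [-0.9, -0.4, 0.2]
opening: 0.0557
grip_force: 0.0
t: 6.55
tool_pos: [0.4666, 0.0828, 0.0799]
tool_rot: [-3.131, 0.251, -0.003]
contact_force: [-1.8, 0.9, 5.8]
opening: 0.0189
grip_force: 39.0
t: 7.55
tool_pos: [0.4621, 0.0547, 0.0799]
tool_rot: [-3.125, 0.252, -0.005]
contact_force: [0.8, 9.4, 4.8]
opening: 0.019
grip_force: 38.9
```

```bash
python3 -m handwheel '[{"gripper":1,"offset":[0,1,0],"rotation":[0,0,0]},{"gripper":1,"offset":[0,2,0],"rotation":[0,0,0]},{"gripper":1,"offset":[0,3,0],"rotation":[0,0,0]},{"gripper":1,"offset":[0,4,0],"rotation":[0,0,0]},{"gripper":1,"offset":[0,4,0],"rotation":[0,0,0]},{"gripper":1,"offset":[0,4,0],"rotation":[0,0,0]},{"gripper":1,"offset":[0,4,0],"rotation":[0,0,0]},{"gripper":1,"offset":[0,4,0],"rotation":[0,0,0]}]'
```

```text
t: 8.55
tool_pos: [0.4621, 0.0545, 0.08]
tool_rot: [-3.116, 0.252, -0.007]
contact_force: [4.4, 22.5, 3.4]
opening: 0.0186
grip_force: 39.1
```

The clamp is at its open stop: the force rose to 22 N with no motion. I'll ease off, release and rise.

```bash
python3 -m handwheel '[{"gripper":1,"offset":[0,-4,0],"rotation":[0,0,0]},{"gripper":0.1,"offset":[0,-5,0],"rotation":[0,0,0]},{"gripper":-0.3,"offset":[0,-6,0],"rotation":[0,0,0]},{"gripper":-0.3,"offset":[0,-6,0],"rotation":[0,0,0]},{"gripper":-0.3,"offset":[0,-6,-30],"rotation":[0,0,0]},{"gripper":-0.3,"offset":[0,-6,-80],"rotation":[0,0,0]},{"gripper":-0.3,"offset":[0,-6,-140],"rotation":[0,0,0]},{"gripper":-0.3,"offset":[0,-6,-190],"rotation":[0,0,0]}]'
python3 - <<'E'
from h import *
to([.42,-.27,.30],-np.pi/2)
E
```

```text
t: 9.55
tool_pos: [0.461, 0.0537, 0.2707]
tool_rot: [3.131, -0.252, 0.002]
contact_force: [0.1, 0.6, 0.7]
opening: 0.0557
grip_force: 0.0
offset [ 11.4 326.1 -29.2] rot [ 0.    -0.001 -0.161]
```

```bash
python3 -m handwheel '[{"gripper":-0.4,"offset":[2,40,-29],"rotation":[0,0,-0.04]},{"gripper":-0.4,"offset":[4,90,-29],"rotation":[0,0,-0.08]},{"gripper":-0.4,"offset":[6,145,-29],"rotation":[0,0,-0.12]},{"gripper":-0.4,"offset":[8,200,-29],"rotation":[0,0,-0.161]},{"gripper":-0.4,"offset":[10,250,-29],"rotation":[0,0,-0.161]},{"gripper":-0.4,"offset":[11,300,-29],"rotation":[0,0,-0.161]},{"gripper":-0.4,"offset":[11,326,-29],"rotation":[0,0,-0.161]},{"gripper":-0.4,"offset":[11,326,-29],"rotation":[0,0,-0.161]}]'
python3 - <<'E'
from h import *
d=cam("wrist","w4"); np.save("w4.npy",d); im=d["image"].copy()
for p in [(.586,-.352,-.16),(.394,-.229,.13),(.408,-.34,-.26)]:
    x,c=fit(d,p); x,c=fit(d,x); print(x,c)
    for q in cas_pts(x)[:2]: cv2.polylines(im,[cv2.convexHull(px(d,q).astype(np.int32))],1,(255,0,0))
cv2.imwrite("pics/w4.png",im[:,:,::-1])
E
```

```text
t: 10.55
tool_pos: [0.4191, -0.2709, 0.2968]
tool_rot: [-3.141, 0.004, 0.002]
contact_force: [-0.0, 0.3, -0.3]
opening: 0.0597
grip_force: 0.0
[ 0.5864 -0.3517 -0.1589] 0.03
[ 0.3945 -0.2283  0.1294] 0.279
[ 0.4089 -0.3399 -0.2647] 0.043
```

View pics/w4.png

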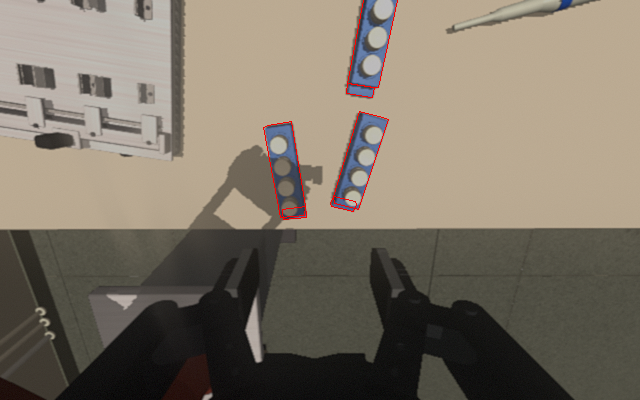

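The overlay outlines match all three cassettes. B is at (.3945,-.2283), C at (.4089,-.3399) and A at (.5864,-.3517). I'll take B first.

Run:
```python
from h import *
to([.3945,-.2283,.006],-np.pi/2+.1294)
```

```text
offset [-24.7 -41.2 291. ] rot [-0.001  0.001 -0.131]
```

```bash
python3 -m handwheel '[{"gripper":-0.4,"offset":[-12,-20,40],"rotation":[0,0,-0.06]},{"gripper":-0.4,"offset":[-25,-41,90],"rotation":[0,0,-0.131]},{"gripper":-0.4,"offset":[-25,-41,140],"rotation":[0,0,-0.131]},{"gripper":-0.4,"offset":[-25,-41,190],"rotation":[0,0,-0.131]},{"gripper":-0.4,"offset":[-25,-41,235],"rotation":[0,0,-0.131]},{"gripper":-0.4,"offset":[-25,-41,270],"rotation":[0,0,-0.131]},{"gripper":-0.4,"offset":[-25,-41,291],"rotation":[0,0,-0.131]},{"gripper":-0.4,"offset":[-25,-41,291],"rotation":[0,0,-0.131]}]'
python3 -m handwheel '[{"gripper":-0.4,"offset":[0,0,0],"rotation":[0,0,0]},{"gripper":0.3,"offset":[0,0,0],"rotation":[0,0,0]},{"gripper":1,"offset":[0,0,0],"rotation":[0,0,0]},{"gripper":1,"offset":[0,0,0],"rotation":[0,0,0]},{"gripper":1,"offset":[0,0,0],"rotation":[0,0,0]},{"gripper":1,"offset":[0,0,0],"rotation":[0,0,0]},{"gripper":1,"offset":[0,0,-10],"rotation":[0,0,0]},{"gripper":1,"offset":[0,0,-30],"rotation":[0,0,0]}]' 60
```

```text
t: 11.6
tool_pos: [0.3936, -0.2263, 0.0047]
tool_rot: [-3.132, -0.209, 0.005]
contact_force: [0.1, -0.0, 0.2]
opening: 0.0599
grip_force: 0.0
t: 12.6
tool_pos: [0.3938, -0.2278, 0.0361]
tool_rot: [-3.133, -0.207, 0.003]
contact_force: [0.6, -0.2, -2.5]
opening: 0.0361
grip_force: 60.4
```

```bash
cat >> h.py <<'E'
def held(dz=-.005):
    """distance along tool x from TCP to plain end's lower edge (mm), should be 70"""
    d=cam("wrist"); o=ctrl.get_obs(); T=R.from_rotvec(o["tool_rot"])
    m=cv2.resize(blue(d["image"]),None,fx=4,fy=4,interpolation=cv2.INTER_LINEAR)
    s=np.arange(.045,.095,.0002); out=[]
    for y in np.arange(-.014,.0141,.004):
        w=o["tool_pos"]+T.apply(np.c_[s,0*s+y,0*s-dz])
        uv=((px(d,w)+.5)*4-.5).round().astype(int)
        ok=(uv[:,1]>=0)&(uv[:,1]<1600); v=np.where(ok,m[np.clip(uv[:,1],0,1599),np.clip(uv[:,0],0,2559)]>127,False)
        out.append(s[v].max()*1e3 if v.any() else np.nan)
    return np.round(out,1), px(d,o["tool_pos"]+T.apply([[.07,0,-dz],[.07,0,-.031]])).round()
E
python3 - <<'E'
from h import *
print(held())
to([.4,-.1,.19],-np.pi/2-.161)
E
```

```text
(array([67.4, 67.4, 66.8, 67.4, 67.4, 66.8, 66.8, 66.8]), array([[316., 122.],
       [316., 129.]]))
offset [  21.4 -127.4 -150.7] rot [ 0.002 -0.003  0.293]
```

```bash
cat >> h.py <<'E'
SH=[.5738,.0718,-.161]
def slot(n,x,z,off=0,dy=0):
    """TCP to put cassette origin at x (m) in slot n, underside z above platform; off = origin minus TCP along tool x"""
    w=S2W(SH,[[x-off,(n-2.5)*.072+dy,.05+z+.005]])[0]; to(w,-np.pi/2+SH[2])
E
python3 - <<'E'
from h import *
slot(4,-.022,.085,-.0015)
E
```

```text
offset [ 227.7 -384.3 -100.9] rot [ 0.002 -0.003  0.293]
```

```bash
python3 -m handwheel '[{"gripper":1,"offset":[0,0,-50],"rotation":[0,0,0]},{"gripper":1,"offset":[10,-20,-101],"rotation":[0,0,0]},{"gripper":1,"offset":[35,-60,-101],"rotation":[0,0,0.05]},{"gripper":1,"offset":[60,-100,-101],"rotation":[0,0,0.1]},{"gripper":1,"offset":[90,-145,-101],"rotation":[0,0,0.16]},{"gripper":1,"offset":[115,-190,-101],"rotation":[0,0,0.22]},{"gripper":1,"offset":[140,-235,-101],"rotation":[0,0,0.27]},{"gripper":1,"offset":[165,-280,-101],"rotation":[0,0,0.293]}]'
python3 - <<'E'
from h import *
slot(4,-.022,.085,-.0015)
E
```

```text
t: 13.65
tool_pos: [0.5219, 0.0724, 0.1374]
tool_rot: [3.131, -0.254, 0.001]
contact_force: [1.1, -0.6, -2.2]
opening: 0.0353
grip_force: 61.1
offset [  30.7 -115.8   -2.6] rot [ 0.    -0.001 -0.001]
```

```bash
python3 -m handwheel '[{"gripper":1,"offset":[12,-45,-2],"rotation":[0,0,0]},{"gripper":1,"offset":[24,-90,-2],"rotation":[0,0,0]},{"gripper":1,"offset":[31,-116,-2],"rotation":[0,0,0]},{"gripper":1,"offset":[31,-116,-2],"rotation":[0,0,0]},{"gripper":1,"offset":[31,-116,20],"rotation":[0,0,0]},{"gripper":1,"offset":[31,-116,40],"rotation":[0,0,0]},{"gripper":1,"offset":[31,-116,52],"rotation":[0,0,0]},{"gripper":1,"offset":[31,-116,52],"rotation":[0,0,0]}]'
python3 - <<'E'
from h import *
d=cam("wrist","w5"); np.save("w5.npy",d); print(ctrl.get_obs()["contact_force"])
slot(4,-.022,.03,-.0015); slot(4,-.010,.03,-.0015)
im=d["image"]; cv2.imwrite("pics/w5c.png",cv2.resize(im[0:300,180:480,::-1],None,fx=2,fy=2,interpolation=cv2.INTER_CUBIC))
E
```

```text
t: 14.65
tool_pos: [0.5696, 0.1797, 0.0838]
tool_rot: [3.131, -0.254, -0.005]
contact_force: [0.7, -0.2, -2.4]
opening: 0.035
grip_force: 61.1
[ 0.76621277  0.3286704  -2.24536392]
offset [ 0.1 -1.8  0. ] rot [ 0.     0.001 -0.001]
offset [12.1 -1.8  0. ] rot [ 0.     0.001 -0.001]
```

View pics/w5c.png

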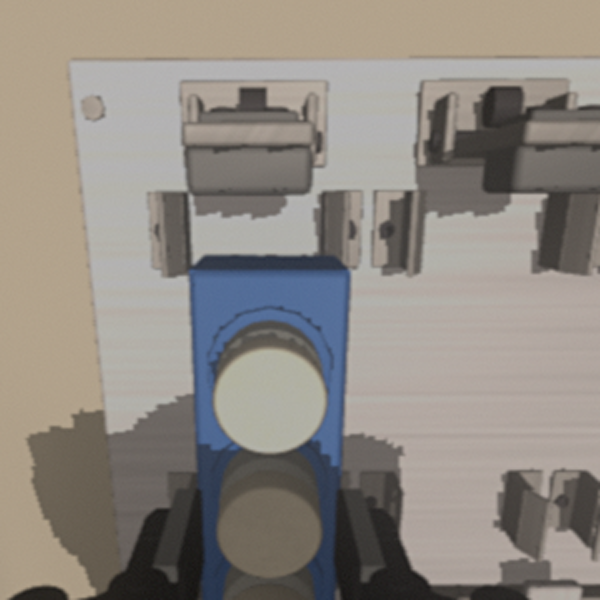

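The view shows the cassette ahead of the latch with its plain end at crop y of about 257 to 269. The nose face spans y 145–192 and x 186–312. The guide inner edges are at x = 190 and 318, and the cassette spans x 190–350, so it sits a few mm too far right. I'll quantify this from the image.

Run:
```python
from h import *
d=np.load("w5.npy",allow_pickle=True).item(); o=ctrl.get_obs(); T=R.from_rotvec(o["tool_rot"])
f=lambda q:np.array(q)/2-.25+[180,0]
def tl(q,z): return np.round(T.inv().apply(at(d,*f(q),z)-o["tool_pos"])*1e3,1)[:2]
for n,q,z in [("cas top L",(190,269),.115),("cas top R",(350,269),.115),("nose top L",(183,145),.111),("nose top R",(313,145),.111),("nose bot L",(190,192),.089),("nose bot R",(309,192),.089),("baseL",(180,82),.05),("baseR",(328,82),.05),("guide in L",(190,230),.062),("guide in R",(318,230),.062),("guide out L",(148,192),.074),("guide out R",(362,192),.074),("corner",(70,60),.05)]: print(n,tl(q,z))
v=o["tool_pos"][:2]-SH[:2];c,s=np.cos(SH[2]),np.sin(SH[2]);print("tcp in shaker",(c*v[0]+s*v[1]).round(4),(-s*v[0]+c*v[1]).round(4))
```

```text
cas top L [ 68.7 -16.3]
cas top R [68.6 19.4]
nose top L [ 94.5 -17.2]
nose top R [94.4 10.8]
nose bot L [ 84.9 -18.8]
nose bot R [84.8 11.6]
baseL [116.1 -25.3]
baseR [116.   19.3]
guide in L [ 73.8 -22.7]
guide in R [73.8 16.4]
guide out L [ 84.9 -32.5]
guide out R [84.7 27.5]
corner [122.  -57.7]
tcp in shaker -0.0206 0.1062
```

```bash
python3 -m handwheel '[{"gripper":1,"offset":[0,-4.2,0],"rotation":[0,0,0]},{"gripper":1,"offset":[6,-4.2,0],"rotation":[0,0,0]},{"gripper":1,"offset":[10,-4.2,0],"rotation":[0,0,0]},{"gripper":1,"offset":[13,-4.2,0],"rotation":[0,0,0]},{"gripper":1,"offset":[14,-4.2,0],"rotation":[0,0,0]},{"gripper":1,"offset":[14,-4.2,0],"rotation":[0,0,0]},{"gripper":1,"offset":[14,-4.2,0],"rotation":[0,0,0]},{"gripper":1,"offset":[14,-4.2,0],"rotation":[0,0,0]}]'
python3 -m handwheel '[{"gripper":1,"offset":[1.5,0,0],"rotation":[0,0,0]},{"gripper":1,"offset":[2,0,0],"rotation":[0,0,0]},{"gripper":1,"offset":[3,0,0],"rotation":[0,0,0]},{"gripper":1,"offset":[4,0,0],"rotation":[0,0,0]},{"gripper":1,"offset":[4,0,0],"rotation":[0,0,0]},{"gripper":1,"offset":[4,0,0],"rotation":[0,0,0]},{"gripper":1,"offset":[4,0,0],"rotation":[0,0,0]},{"gripper":1,"offset":[4,0,0],"rotation":[0,0,0]}]'
python3 -m handwheel '[{"gripper":1,"offset":[1,0,0],"rotation":[0,0,0]},{"gripper":1,"offset":[2,0,0],"rotation":[0,0,0]},{"gripper":1,"offset":[3,0,0],"rotation":[0,0,0]},{"gripper":1,"offset":[4,0,0],"rotation":[0,0,0]},{"gripper":1,"offset":[5,0,0],"rotation":[0,0,0]},{"gripper":1,"offset":[5.5,0,0],"rotation":[0,0,0]},{"gripper":1,"offset":[5.5,0,0],"rotation":[0,0,0]},{"gripper":1,"offset":[5.5,0,0],"rotation":[0,0,0]}]'
python3 - <<'E'
from h import *
print(ctrl.get_obs()["contact_force"])
d=cam("wrist","w6"); np.save("w6.npy",d); im=d["image"]; cv2.imwrite("pics/w6c.png",cv2.resize(im[0:300,180:480,::-1],None,fx=2,fy=2,interpolation=cv2.INTER_CUBIC))
E
```

```text
t: 15.7
tool_pos: [0.5852, 0.1822, 0.0854]
tool_rot: [3.131, -0.253, -0.0]
contact_force: [-0.7, -0.3, -2.0]
opening: 0.0353
grip_force: 61.1
t: 16.7
tool_pos: [0.5892, 0.1816, 0.0855]
tool_rot: [-3.131, 0.253, 0.0]
contact_force: [-4.5, 1.1, 0.8]
opening: 0.0355
grip_force: 61.4
t: 17.7
tool_pos: [0.5942, 0.1808, 0.0855]
tool_rot: [-3.131, 0.253, 0.002]
contact_force: [-7.2, 0.3, 1.3]
opening: 0.0354
grip_force: 61.5
[-7.23416733  0.31201247  1.30938952]
```

The nose made contact between +14 and +18 mm, as predicted at 16.3 mm. I'll lower it, watching the force.

```bash
python3 -m handwheel '[{"gripper":1,"offset":[0,0,3],"rotation":[0,0,0]},{"gripper":1,"offset":[0,0,6],"rotation":[0,0,0]},{"gripper":1,"offset":[0,0,9],"rotation":[0,0,0]},{"gripper":1,"offset":[0,0,12],"rotation":[0,0,0]},{"gripper":1,"offset":[0,0,14],"rotation":[0,0,0]},{"gripper":1,"offset":[0,0,16],"rotation":[0,0,0]},{"gripper":1,"offset":[0,0,16],"rotation":[0,0,0]},{"gripper":1,"offset":[0,0,16],"rotation":[0,0,0]}]'
```

```text
t: 18.75
tool_pos: [0.5945, 0.1809, 0.0707]
tool_rot: [-3.131, 0.253, 0.001]
contact_force: [-9.3, 1.2, 6.8]
opening: 0.0355
grip_force: 61.9
```

```bash
python3 -m handwheel '[{"gripper":1,"offset":[0,0,2],"rotation":[0,0,0]},{"gripper":1,"offset":[0,0,4],"rotation":[0,0,0]},{"gripper":1,"offset":[0,0,6],"rotation":[0,0,0]},{"gripper":1,"offset":[0,0,8],"rotation":[0,0,0]},{"gripper":1,"offset":[0,0,8],"rotation":[0,0,0]},{"gripper":1,"offset":[0,0,8],"rotation":[0,0,0]},{"gripper":1,"offset":[0,0,8],"rotation":[0,0,0]},{"gripper":1,"offset":[0,0,8],"rotation":[0,0,0]}]'
```

```text
t: 19.75
tool_pos: [0.5943, 0.1813, 0.0676]
tool_rot: [3.131, -0.252, -0.004]
contact_force: [-22.9, -1.0, 29.2]
opening: 0.0353
grip_force: 65.1
```

It is blocked at about 12 mm above the platform. I'll back the pressure off by 4 mm and look once, with the wrist and side views combined.

```bash
python3 -m handwheel '[{"gripper":1,"offset":[0,0,-3],"rotation":[0,0,0]},{"gripper":1,"offset":[0,0,-5],"rotation":[0,0,0]},{"gripper":1,"offset":[0,0,-5],"rotation":[0,0,0]},{"gripper":1,"offset":[0,0,-5],"rotation":[0,0,0]},{"gripper":1,"offset":[0,0,-5],"rotation":[0,0,0]},{"gripper":1,"offset":[0,0,-5],"rotation":[0,0,0]},{"gripper":1,"offset":[0,0,-5],"rotation":[0,0,0]},{"gripper":1,"offset":[0,0,-5],"rotation":[0,0,0]}]'
python3 - <<'E'
from h import *
d=cam("wrist"); np.save("w7.npy",d); e=cam("side"); np.save("s7.npy",e)
a=cv2.resize(d["image"][0:270,200:430],(511,600),interpolation=cv2.INTER_CUBIC)
u,v=px(e,[ctrl.get_obs()["tool_pos"]])[0].astype(int); print(u,v)
b=cv2.resize(e["image"][v-50:v+50,u-24:u+24],(288,600),interpolation=cv2.INTER_CUBIC)
cv2.imwrite("pics/c7.png",np.c_[a,b][:,:,::-1])
E
```

```text
t: 20.75
tool_pos: [0.594, 0.1811, 0.068]
tool_rot: [-3.131, 0.253, 0.003]
contact_force: [-12.4, 0.1, 8.6]
opening: 0.036
grip_force: 62.7
314 226Traceback (most recent call last):
  File "<stdin>", line 6, in <module>
    res = self.concatenate(tuple(objs), axis=axis)
ValueError: all the input array dimensions except for the concatenation axis must match exactly, but along dimension 1, the array at index 0 has size 511 and the array at index 1 has size 288
```

Run:
```python
from h import *
d=np.load("w7.npy",allow_pickle=True).item(); e=np.load("s7.npy",allow_pickle=True).item()
a=cv2.resize(d["image"][0:270,200:430],(511,600),interpolation=cv2.INTER_CUBIC)
b=cv2.resize(e["image"][176:276,290:338],(288,600),interpolation=cv2.INTER_CUBIC)
cv2.imwrite("pics/c7.png",np.hstack([a,b])[:,:,::-1])
```

```text
(no output)
```

View pics/c7.png

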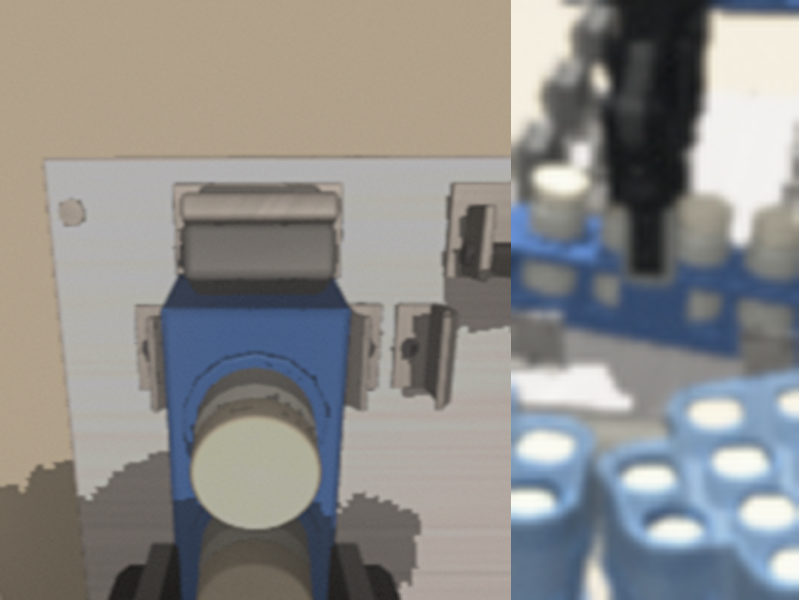

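Run:
```python
from h import *
d=np.load("w7.npy",allow_pickle=True).item(); o=ctrl.get_obs(); T=R.from_rotvec(o["tool_rot"]); print(o["tool_pos"],T.as_matrix()[:,2].round(4), o["wrist_torque"])
f=lambda q:np.array(q)/2.222-.28+[200,0]
def tl(q,z): return np.round(T.inv().apply(at(d,*f(q),z)-o["tool_pos"])*1e3,1)[:2]
for n,q,z in [("corner",(44,158),.05),("back edge",(250,158),.05),("base front",(180,185),.05),("cas topL",(163,307),.099),("cas topR",(350,307),.099),("nose top front L",(182,280),.108),("nose R",(335,280),.108),("guide front end",(152,410),.05),("guide back end",(135,305),.074)]: print(n,tl(q,z))
v=o["tool_pos"][:2]-SH[:2];c,s=np.cos(SH[2]),np.sin(SH[2]);print("tcp in shaker",(c*v[0]+s*v[1]).round(4),(-s*v[0]+c*v[1]).round(4))
```

```text
[0.59402121 0.18117135 0.06798106] [-2.e-03  5.e-04 -1.e+00] [ 0.07603746  1.59924764 -0.01353308]
corner [ 99.2 -53.1]
back edge [99.1 -0.1]
base front [ 92.7 -18.4]
cas topL [ 67.8 -17.6]
cas topR [67.8 20.2]
nose top front L [ 74.  -12.6]
nose R [74.  15.9]
guide front end [ 31.5 -28.9]
guide back end [ 65.  -27.7]
tcp in shaker 0.0024 0.1112
```

The wrist view shows the cassette centred in the guides, with its end against the tilted nose. The block at about 13 mm with Fx rising suggests the end is slightly too far back, on the latch bracket. I'll lift 4 mm, draw back 2 mm and try again.

```bash
python3 -m handwheel '[{"gripper":1,"offset":[0,0,-4],"rotation":[0,0,0]},{"gripper":1,"offset":[-1,0,-5],"rotation":[0,0,0]},{"gripper":1,"offset":[-2,0,-5],"rotation":[0,0,0]},{"gripper":1,"offset":[-2,0,-3],"rotation":[0,0,0]},{"gripper":1,"offset":[-2,0,0],"rotation":[0,0,0]},{"gripper":1,"offset":[-2,0,2],"rotation":[0,0,0]},{"gripper":1,"offset":[-2,0,2],"rotation":[0,0,0]},{"gripper":1,"offset":[-2,0,2],"rotation":[0,0,0]}]'
python3 - <<'E'
from h import *
print(ctrl.get_obs()["wrist_torque"],ctrl.get_obs()["contact_force"])
E
```

```text
t: 21.85
tool_pos: [0.5918, 0.1809, 0.0637]
tool_rot: [3.131, -0.253, -0.003]
contact_force: [-4.3, 0.9, -1.9]
opening: 0.0354
grip_force: 61.9
[0.19219948 0.68964938 0.01133728] [-4.28051845  0.89695922 -1.89968794]
```

That cleared it. Continuing down.

```bash
python3 -m handwheel '[{"gripper":1,"offset":[0,0,2],"rotation":[0,0,0]},{"gripper":1,"offset":[0,0,4],"rotation":[0,0,0]},{"gripper":1,"offset":[0,0,6],"rotation":[0,0,0]},{"gripper":1,"offset":[0,0,8],"rotation":[0,0,0]},{"gripper":1,"offset":[0,0,9],"rotation":[0,0,0]},{"gripper":1,"offset":[0,0,9],"rotation":[0,0,0]},{"gripper":1,"offset":[0,0,9],"rotation":[0,0,0]},{"gripper":1,"offset":[0,0,9],"rotation":[0,0,0]}]'
python3 - <<'E'
from h import *
print(ctrl.get_obs()["wrist_torque"],ctrl.get_obs()["contact_force"])
E
```

```text
t: 22.85
tool_pos: [0.5939, 0.1808, 0.0583]
tool_rot: [3.131, -0.253, 0.003]
contact_force: [-6.0, -1.3, 11.9]
opening: 0.0351
grip_force: 63.3
[-2.74769628e-01  1.32773426e+00  2.81379864e-05] [-6.0296254  -1.32509462 11.88822793]
```

```bash
python3 -m handwheel '[{"gripper":1,"offset":[0,0,1],"rotation":[0,0,0]},{"gripper":1,"offset":[0,0,2],"rotation":[0,0,0]},{"gripper":1,"offset":[0,0,3],"rotation":[0,0,0]},{"gripper":1,"offset":[0,0,3],"rotation":[0,0,0]},{"gripper":1,"offset":[0,0,3],"rotation":[0,0,0]},{"gripper":1,"offset":[0,0,3],"rotation":[0,0,0]},{"gripper":1,"offset":[0,0,3],"rotation":[0,0,0]},{"gripper":1,"offset":[0,0,3],"rotation":[0,0,0]}]'
python3 - <<'E'
from h import *
print(ctrl.get_obs()["wrist_torque"],ctrl.get_obs()["contact_force"])
d=cam("wrist"); np.save("w8.npy",d)
a=cv2.resize(d["image"][0:270,200:430],(511,600),interpolation=cv2.INTER_CUBIC); cv2.imwrite("pics/c8.png",a[:,:,::-1])
# darkness profile along column through slot
print(a[150:330:6,256].mean(1).round().astype(int).tolist(), a[150:330:6,256,2].astype(int).tolist())
E
```

```text
t: 23.85
tool_pos: [0.594, 0.1808, 0.0582]
tool_rot: [3.131, -0.253, 0.002]
contact_force: [-13.9, -4.0, 24.5]
opening: 0.0356
grip_force: 64.8
[-0.59839427  2.67996161 -0.03534682] [-13.91094638  -4.0438805   24.49579206]
[156, 155, 173, 173, 174, 150, 161, 141, 61, 68, 72, 76, 71, 66, 62, 56, 60, 66, 66, 116, 100, 78, 140, 146, 135, 130, 89, 114, 112, 112] [136, 148, 173, 173, 173, 149, 151, 132, 58, 64, 69, 73, 68, 63, 58, 54, 57, 64, 63, 111, 96, 74, 131, 137, 126, 122, 84, 109, 106, 107]
```

```bash
python3 -m handwheel '[{"gripper":1,"offset":[-1,0,-3],"rotation":[0,0,0]},{"gripper":1,"offset":[-1,0,-4],"rotation":[0,0,0]},{"gripper":0.1,"offset":[-1,0,-4],"rotation":[0,0,0]},{"gripper":-0.1,"offset":[-1,0,-4],"rotation":[0,0,0]},{"gripper":-0.2,"offset":[-1,0,-10],"rotation":[0,0,0]},{"gripper":-0.2,"offset":[-1,0,-50],"rotation":[0,0,0]},{"gripper":-0.2,"offset":[-40,0,-100],"rotation":[0,0,0]},{"gripper":-0.2,"offset":[-40,0,-120],"rotation":[0,0,0]}]'
python3 - <<'E'
from h import *
d=cam("wrist"); np.save("w9.npy",d); e=cam("side"); np.save("s9.npy",e)
u,v=px(d,S2W(SH,[[0.02,.108,.08]]))[0].astype(int); print(u,v)
u0,v0=max(0,u-115),max(0,v-135); print(u0,v0)
a=cv2.resize(d["image"][v0:v0+240,u0:u0+230],(500,522),interpolation=cv2.INTER_CUBIC)
b=cv2.resize(e["image"][170:257,285:335],(300,522),interpolation=cv2.INTER_CUBIC)
cv2.imwrite("pics/c9.png",np.hstack([a,b])[:,:,::-1])
E
```

```text
t: 24.9
tool_pos: [0.5534, 0.1882, 0.1761]
tool_rot: [-3.13, 0.251, -0.007]
contact_force: [0.8, 0.7, 0.0]
opening: 0.0513
grip_force: 0.0
317 128
202 0
```

View pics/c9.png

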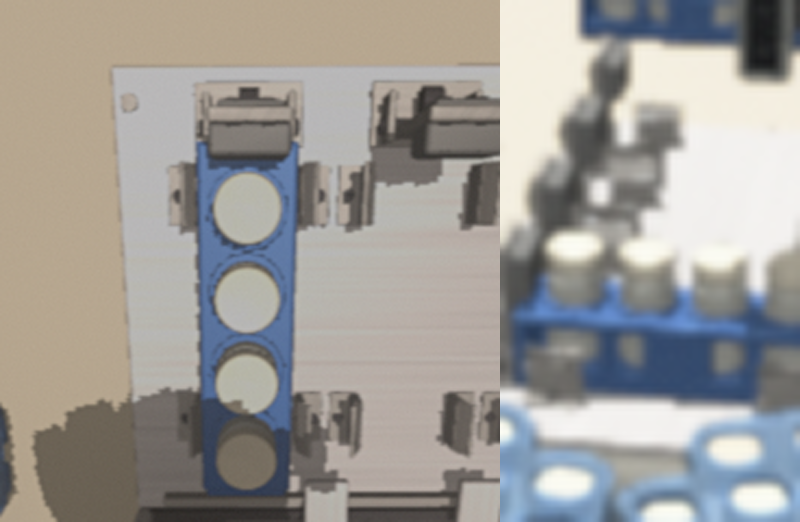

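The wrist view shows the cassette seated in slot 4 with the nose overlapping its top at (250,150), and the side view shows it level on the platform. I'll check numerically.

Run:
```python
from h import *
d=np.load("w9.npy",allow_pickle=True).item(); o=ctrl.get_obs()
f=lambda q:np.array(q)*.46-.27+[202,0]
def sh(q,z):
    v=at(d,*f(q),z)[:2]-SH[:2];c,s=np.cos(SH[2]),np.sin(SH[2]); return np.round([1e3*(c*v[0]+s*v[1]),1e3*(-s*v[0]+c*v[1])],1)
for n,q,z in [("frontL",(205,487),.086),("frontR",(289,490),.086),("backL",(198,165),.086),("backR",(298,165),.086),("corner",(112,67),.05),("nose frontL",(210,157),.111),("nose frontR",(290,157),.111),("othernose front",(426,157),.111),("cap1",(247,208),.111),("cap4",(246,461),.111)]: print(n,sh(q,z))
```

```text
frontL [-67.4 128.1]
frontR [-68.8  91.5]
backL [ 62.4 128. ]
backR [62.4 91. ]
corner [101.3 164.2]
nose frontL [ 63.3 122.2]
nose frontR [63.2 95.7]
othernose front [63.2 50.5]
cap1 [ 47.3 109.9]
cap4 [-45.3 110.3]
```

Cassette 1 is home: caps centred at x≈+1 mm and y≈110 mm, and the nose at 63.2 mm, which is closed. Now back to the remaining two.

Run:
```python
from h import *
to([.42,-.27,.30],-np.pi/2)
```

```text
offset [ -59.3  473.4 -125.4] rot [-0.002 -0.006 -0.161]
```

```bash
python3 -m handwheel '[{"gripper":-0.3,"offset":[-5,40,-50],"rotation":[0,0,-0.03]},{"gripper":-0.4,"offset":[-12,90,-90],"rotation":[0,0,-0.06]},{"gripper":-0.4,"offset":[-20,145,-120],"rotation":[0,0,-0.1]},{"gripper":-0.4,"offset":[-26,200,-125],"rotation":[0,0,-0.13]},{"gripper":-0.4,"offset":[-33,258,-125],"rotation":[0,0,-0.161]},{"gripper":-0.4,"offset":[-40,315,-125],"rotation":[0,0,-0.161]},{"gripper":-0.4,"offset":[-47,370,-125],"rotation":[0,0,-0.161]},{"gripper":-0.4,"offset":[-53,425,-125],"rotation":[0,0,-0.161]}]'
python3 -m handwheel '[{"gripper":-0.4,"offset":[-6,48,0],"rotation":[0,0,0]},{"gripper":-0.4,"offset":[-6,48,0],"rotation":[0,0,0]},{"gripper":-0.4,"offset":[-6,48,0],"rotation":[0,0,0]},{"gripper":-0.4,"offset":[-6,48,0],"rotation":[0,0,0]},{"gripper":-0.4,"offset":[-6,48,0],"rotation":[0,0,0]},{"gripper":-0.4,"offset":[-6,48,0],"rotation":[0,0,0]},{"gripper":-0.4,"offset":[-6,48,0],"rotation":[0,0,0]},{"gripper":-0.4,"offset":[-6,48,0],"rotation":[0,0,0]}]'
cat > look.py <<'E'
from h import *
d=cam("wrist","look")
for p in [(.5864,-.3517,-.159),(.4089,-.3399,-.2647)]:
    x,c=fit(d,p); x,c=fit(d,x); print(x,c)
E
python3 look.py
python3 - <<'E'
from h import *
to([.4085,-.3394,.006],-np.pi/2-.2647)
E
```

```text
t: 26.0
tool_pos: [0.4318, -0.2256, 0.2952]
tool_rot: [-3.14, 0.001, 0.004]
contact_force: [0.2, -0.6, -0.6]
opening: 0.0593
grip_force: 0.0
t: 27.0
tool_pos: [0.4267, -0.2715, 0.2975]
tool_rot: [3.141, 0.0, 0.0]
contact_force: [-0.4, 0.3, -0.3]
opening: 0.0597
grip_force: 0.0
[ 0.5859 -0.3517 -0.1604] 0.031
[ 0.4087 -0.3398 -0.264 ] 0.049
offset [-18.2  67.8 291.5] rot [ 0.    -0.     0.265]
```

```bash
python3 -m handwheel '[{"gripper":-0.4,"offset":[-10,34,40],"rotation":[0,0,0.13]},{"gripper":-0.4,"offset":[-20,67,90],"rotation":[0,0,0.265]},{"gripper":-0.4,"offset":[-20,67,140],"rotation":[0,0,0.265]},{"gripper":-0.4,"offset":[-20,67,190],"rotation":[0,0,0.265]},{"gripper":-0.4,"offset":[-20,67,235],"rotation":[0,0,0.265]},{"gripper":-0.4,"offset":[-20,67,270],"rotation":[0,0,0.265]},{"gripper":-0.4,"offset":[-20,67,291],"rotation":[0,0,0.265]},{"gripper":-0.4,"offset":[-20,67,291],"rotation":[0,0,0.265]}]'
python3 -m handwheel '[{"gripper":-0.4,"offset":[0,0,0],"rotation":[0,0,0]},{"gripper":0.3,"offset":[0,0,0],"rotation":[0,0,0]},{"gripper":1,"offset":[0,0,0],"rotation":[0,0,0]},{"gripper":1,"offset":[0,0,0],"rotation":[0,0,0]},{"gripper":1,"offset":[0,0,0],"rotation":[0,0,0]},{"gripper":1,"offset":[0,0,0],"rotation":[0,0,0]},{"gripper":1,"offset":[0,0,-10],"rotation":[0,0,0]},{"gripper":1,"offset":[0,0,-30],"rotation":[0,0,0]}]' 60
python3 - <<'E'
from h import *
print(held()); to([.42,-.2,.145],-np.pi/2-.161)
slot(3,-.022,.09,0,.0013)
E
```

```text
t: 28.05
tool_pos: [0.4054, -0.3372, 0.0044]
tool_rot: [-3.111, 0.415, 0.005]
contact_force: [-0.9, 0.0, 0.9]
opening: 0.0597
grip_force: 0.0
t: 29.05
tool_pos: [0.4057, -0.3375, 0.0357]
tool_rot: [-3.112, 0.415, 0.004]
contact_force: [-0.1, 0.5, -3.4]
opening: 0.0354
grip_force: 60.4
(array([94.8, 94.8, 69.4, 69.4, 69.4, 69.4, 69.4, 69.4]), array([[315., 122.],
       [315., 129.]]))
offset [ -24.2 -137.7 -105.9] rot [ 0.002 -0.002 -0.104]
offset [  27.2 -475.1 -106.4] rot [ 0.002 -0.002 -0.104]
```

```bash
python3 -m handwheel '[{"gripper":1,"offset":[0,0,-55],"rotation":[0,0,0]},{"gripper":1,"offset":[0,-20,-106],"rotation":[0,0,0]},{"gripper":1,"offset":[5,-70,-106],"rotation":[0,0,-0.03]},{"gripper":1,"offset":[8,-125,-106],"rotation":[0,0,-0.06]},{"gripper":1,"offset":[11,-180,-106],"rotation":[0,0,-0.104]},{"gripper":1,"offset":[14,-235,-106],"rotation":[0,0,-0.104]},{"gripper":1,"offset":[17,-290,-106],"rotation":[0,0,-0.104]},{"gripper":1,"offset":[20,-345,-106],"rotation":[0,0,-0.104]}]'
python3 - <<'E'
from h import *
slot(3,-.022,.085,.0009,.0013)
E
```

```text
t: 30.1
tool_pos: [0.5164, -0.0091, 0.1422]
tool_rot: [3.131, -0.253, 0.0]
contact_force: [0.5, -0.2, -2.3]
opening: 0.0353
grip_force: 61.2
offset [  20.7 -126.3    2.2] rot [ 0. -0. -0.]
```

```bash
python3 -m handwheel '[{"gripper":1,"offset":[8,-50,0],"rotation":[0,0,0]},{"gripper":1,"offset":[16,-100,0],"rotation":[0,0,0]},{"gripper":1,"offset":[21,-126,0],"rotation":[0,0,0]},{"gripper":1,"offset":[21,-126,0],"rotation":[0,0,0]},{"gripper":1,"offset":[21,-126,20],"rotation":[0,0,0]},{"gripper":1,"offset":[21,-126,40],"rotation":[0,0,0]},{"gripper":1,"offset":[21,-126,54],"rotation":[0,0,0]},{"gripper":1,"offset":[21,-126,54],"rotation":[0,0,0]}]'
python3 -m handwheel '[{"gripper":1,"offset":[0,0,0],"rotation":[0,0,0]},{"gripper":1,"offset":[0,0,0],"rotation":[0,0,0]},{"gripper":1,"offset":[0,0,0],"rotation":[0,0,0]},{"gripper":1,"offset":[0,0,0],"rotation":[0,0,0]},{"gripper":1,"offset":[0,0,0],"rotation":[0,0,0]},{"gripper":1,"offset":[0,0,0],"rotation":[0,0,0]},{"gripper":1,"offset":[0,0,0],"rotation":[0,0,0]},{"gripper":1,"offset":[0,0,0],"rotation":[0,0,0]}]'
cat >> h.py <<'E'
def insh():
    o=ctrl.get_obs(); v=o["tool_pos"][:2]-SH[:2];c,s=np.cos(SH[2]),np.sin(SH[2])
    print("tcp in shaker mm",np.round([1e3*(c*v[0]+s*v[1]),1e3*(-s*v[0]+c*v[1]),o["tool_pos"][2]*1e3],1),"F",o["contact_force"].round(1),"tau",o["wrist_torque"].round(2))
E
python3 -c "
from h import *
insh(); cam('wrist','x3')"
```

```text
t: 31.1
tool_pos: [0.5556, 0.1095, 0.0858]
tool_rot: [3.131, -0.254, -0.007]
contact_force: [0.2, -0.2, -2.8]
opening: 0.0351
grip_force: 61.3
t: 32.1
tool_pos: [0.5574, 0.1101, 0.0885]
tool_rot: [3.131, -0.253, 0.0]
contact_force: [-0.8, -0.8, -1.5]
opening: 0.0353
grip_force: 61.3
tcp in shaker mm [-22.4  35.2  88.5] F [-0.8 -0.8 -1.5] tau [ 0.06 -0.   -0.03]
```

```bash
python3 -m handwheel '[{"gripper":1,"offset":[0,-2,0],"rotation":[0,0,0]},{"gripper":1,"offset":[5,-2,0],"rotation":[0,0,0]},{"gripper":1,"offset":[10,-2,0],"rotation":[0,0,0]},{"gripper":1,"offset":[13,-2,0],"rotation":[0,0,0]},{"gripper":1,"offset":[15,-2,0],"rotation":[0,0,0]},{"gripper":1,"offset":[17,-2,0],"rotation":[0,0,0]},{"gripper":1,"offset":[17,-2,0],"rotation":[0,0,0]},{"gripper":1,"offset":[17,-2,0],"rotation":[0,0,0]}]'
python3 -m handwheel '[{"gripper":1,"offset":[1,0,0],"rotation":[0,0,0]},{"gripper":1,"offset":[2,0,0],"rotation":[0,0,0]},{"gripper":1,"offset":[3,0,0],"rotation":[0,0,0]},{"gripper":1,"offset":[4,0,0],"rotation":[0,0,0]},{"gripper":1,"offset":[4,0,0],"rotation":[0,0,0]},{"gripper":1,"offset":[4,0,0],"rotation":[0,0,0]},{"gripper":1,"offset":[4,0,0],"rotation":[0,0,0]},{"gripper":1,"offset":[4,0,0],"rotation":[0,0,0]}]'
python3 -c "
from h import *
insh()"
```

```text
t: 33.15
tool_pos: [0.574, 0.1094, 0.0884]
tool_rot: [3.131, -0.253, -0.002]
contact_force: [-4.3, 0.9, -1.5]
opening: 0.0356
grip_force: 61.5
t: 34.15
tool_pos: [0.578, 0.1088, 0.0885]
tool_rot: [-3.131, 0.253, 0.002]
contact_force: [-6.0, 0.8, 1.6]
opening: 0.0353
grip_force: 61.7
tcp in shaker mm [-1.8 37.2 88.5] F [-6.   0.8  1.6] tau [0.09 0.82 0.  ]
```

```bash
python3 -m handwheel '[{"gripper":1,"offset":[0,0,3],"rotation":[0,0,0]},{"gripper":1,"offset":[0,0,6],"rotation":[0,0,0]},{"gripper":1,"offset":[0,0,9],"rotation":[0,0,0]},{"gripper":1,"offset":[0,0,12],"rotation":[0,0,0]},{"gripper":1,"offset":[0,0,15],"rotation":[0,0,0]},{"gripper":1,"offset":[0,0,18],"rotation":[0,0,0]},{"gripper":1,"offset":[0,0,18],"rotation":[0,0,0]},{"gripper":1,"offset":[0,0,18],"rotation":[0,0,0]}]'
python3 -c "
from h import *
insh()"
python3 -m handwheel '[{"gripper":1,"offset":[0,0,2],"rotation":[0,0,0]},{"gripper":1,"offset":[0,0,4],"rotation":[0,0,0]},{"gripper":1,"offset":[0,0,5],"rotation":[0,0,0]},{"gripper":1,"offset":[0,0,6],"rotation":[0,0,0]},{"gripper":1,"offset":[0,0,6],"rotation":[0,0,0]},{"gripper":1,"offset":[0,0,6],"rotation":[0,0,0]},{"gripper":1,"offset":[0,0,6],"rotation":[0,0,0]},{"gripper":1,"offset":[0,0,6],"rotation":[0,0,0]}]'
python3 -c "
from h import *
insh()"
```

```text
t: 35.15
tool_pos: [0.578, 0.1089, 0.0702]
tool_rot: [-3.131, 0.253, 0.002]
contact_force: [-5.1, 0.7, -0.5]
opening: 0.036
grip_force: 61.6
tcp in shaker mm [-1.8 37.3 70.2] F [-5.1  0.7 -0.5] tau [0.12 0.75 0.01]
t: 36.15
tool_pos: [0.5781, 0.1089, 0.0643]
tool_rot: [-3.131, 0.253, 0.001]
contact_force: [-5.2, 0.4, -0.0]
opening: 0.0356
grip_force: 61.6
tcp in shaker mm [-1.7 37.4 64.3] F [-5.2  0.4 -0. ] tau [0.16 0.69 0.02]
```

Sliding down cleanly.

```bash
python3 -m handwheel '[{"gripper":1,"offset":[0,0,2],"rotation":[0,0,0]},{"gripper":1,"offset":[0,0,4],"rotation":[0,0,0]},{"gripper":1,"offset":[0,0,6],"rotation":[0,0,0]},{"gripper":1,"offset":[0,0,7],"rotation":[0,0,0]},{"gripper":1,"offset":[0,0,8],"rotation":[0,0,0]},{"gripper":1,"offset":[0,0,8],"rotation":[0,0,0]},{"gripper":1,"offset":[0,0,8],"rotation":[0,0,0]},{"gripper":1,"offset":[0,0,8],"rotation":[0,0,0]}]'
python3 -c "
from h import *
insh()"
```

```text
t: 37.15
tool_pos: [0.5795, 0.1087, 0.0585]
tool_rot: [3.131, -0.253, 0.003]
contact_force: [-4.5, -0.0, 7.4]
opening: 0.0355
grip_force: 62.4
tcp in shaker mm [-0.3 37.3 58.5] F [-4.5 -0.   7.4] tau [-0.14  0.69 -0.04]
```

```bash
python3 -m handwheel '[{"gripper":1,"offset":[-1,0,1],"rotation":[0,0,0]},{"gripper":1,"offset":[-1,0,2],"rotation":[0,0,0]},{"gripper":1,"offset":[-1,0,3],"rotation":[0,0,0]},{"gripper":1,"offset":[-1,0,3],"rotation":[0,0,0]},{"gripper":1,"offset":[-1,0,0],"rotation":[0,0,0]},{"gripper":1,"offset":[-1,0,-2],"rotation":[0,0,0]},{"gripper":1,"offset":[-1,0,-2],"rotation":[0,0,0]},{"gripper":1,"offset":[-1,0,-2],"rotation":[0,0,0]}]'
python3 -c "
from h import *
insh()"
```

```text
t: 38.15
tool_pos: [0.5777, 0.1089, 0.0586]
tool_rot: [-3.131, 0.253, -0.001]
contact_force: [0.8, 0.1, 0.5]
opening: 0.0355
grip_force: 61.8
tcp in shaker mm [-2.1 37.2 58.6] F [0.8 0.1 0.5] tau [-0.05 -0.   -0.01]
```

```bash
python3 -m handwheel '[{"gripper":0.5,"offset":[0,0,0],"rotation":[0,0,0]},{"gripper":0,"offset":[0,0,0],"rotation":[0,0,0]},{"gripper":-0.2,"offset":[0,0,0],"rotation":[0,0,0]},{"gripper":-0.2,"offset":[0,0,-5],"rotation":[0,0,0]},{"gripper":-0.2,"offset":[0,0,-40],"rotation":[0,0,0]},{"gripper":-0.2,"offset":[0,0,-90],"rotation":[0,0,0]},{"gripper":-0.2,"offset":[-20,0,-120],"rotation":[0,0,0]},{"gripper":-0.2,"offset":[-40,0,-120],"rotation":[0,0,0]}]'
cat >> h.py <<'E'
def rect(d,z,xs,ys):
    X,Y=np.meshgrid(xs,ys,indexing="ij"); w=S2W(SH,np.c_[X.ravel(),Y.ravel(),0*X.ravel()+z]); m=px(d,w).reshape(*X.shape,2).astype(np.float32)
    return cv2.remap(d["image"],m[...,0],m[...,1],cv2.INTER_LINEAR)
def check(n,d=None):
    """caps along slot n (z=.111) and blue frame extents (z=.086), nose front edge profile"""
    if d is None: d=cam("wrist")
    yc=(n-2.5)*.072; ys=yc+np.arange(-.03,.0301,.0005); xs=np.arange(-.1,.1,.0005)
    h=cv2.cvtColor(rect(d,.111,xs,ys),cv2.COLOR_RGB2HSV)
    m=cv2.inRange(h,(22,5,60),(45,80,255)); m=cv2.morphologyEx(m,cv2.MORPH_OPEN,np.ones((9,9)))
    k,l,st,ce=cv2.connectedComponentsWithStats(m)
    print("slot",n,"caps",[(round((xs[0]+ce[i][1]*.0005)*1e3,1),round((ys[0]-yc+ce[i][0]*.0005)*1e3,1),int(st[i,4]*.25)) for i in range(1,k) if st[i,4]>600])
    h=cv2.cvtColor(rect(d,.086,xs,ys),cv2.COLOR_RGB2HSV); b=cv2.inRange(h,(100,60,30),(120,255,255))>0
    c=b[:,55:67].any(1); r=np.where(b.sum(1)>40)[0]; print(" frame x",(xs[r.min()]*1e3).round(1),(xs[r.max()]*1e3).round(1),end=" ")
    for x in(-.055,0,.055):
        i=int((x+.1)/.0005); q=np.where(b[i-6:i+6].any(0))[0]; print(" y@%d"%(x*1e3),((ys[q.min()]-yc)*1e3).round(1),((ys[q.max()]-yc)*1e3).round(1),end=" ") if len(q) else None
    g=rect(d,.111,np.arange(.05,.085,.002),yc+np.arange(-.008,.0081,.002)).mean((1,2)); print("\n nose profile",g.round().astype(int).tolist())
E
python3 - <<'E'
from h import *
d=np.load("w9.npy",allow_pickle=True).item(); print("OLD"); check(4,d);check(3,d)
d=cam("wrist","x4"); np.save("x4.npy",d); print("NEW"); [check(n,d) for n in(4,3,2,1)]
E
```

```text
t: 39.15
tool_pos: [0.5398, 0.1155, 0.1831]
tool_rot: [-3.13, 0.253, -0.012]
contact_force: [-0.1, 0.3, -0.3]
opening: 0.0516
grip_force: 0.0
OLD
slot 4 caps [(np.float64(-13.8), np.float64(1.9), 368), (np.float64(19.6), np.float64(1.0), 260), (np.float64(47.1), np.float64(2.0), 401)]
 frame x -70.5 64.0  y@-55 -15.5 20.0  y@0 -16.0 20.5  y@55 -16.5 20.5 
 nose profile [178, 176, 173, 165, 141, 96, 76, 70, 119, 122, 125, 123, 90, 159, 142, 105, 135, 150]
slot 3 caps []Traceback (most recent call last):
  File "<stdin>", line 2, in <module>
  File "h.py", line 91, in check
    c=b[:,55:67].any(1); r=np.where(b.sum(1)>40)[0]; print(" frame x",(xs[r.min()]*1e3).round(1),(xs[r.max()]*1e3).round(1),end=" ")
                                                                          ~~~~~^^
    return umr_minimum(a, axis, None, out, keepdims, initial, where)
ValueError: zero-size array to reduction operation minimum which has no identity
```

```bash
sed -i 's/^    c=b\[:,55:67\].any(1); r=.*/    r=np.where(b.sum(1)>40)[0]; r=r if len(r) else np.array([0]); print(" frame x",(xs[r.min()]*1e3).round(1),(xs[r.max()]*1e3).round(1),end=" ")/' h.py
python3 - <<'E'
from h import *
d=cam("wrist","x4"); np.save("x4.npy",d); print("NEW"); [check(n,d) for n in(4,3,2,1)]; to([.42,-.27,.30],-np.pi/2)
E
```

```text
NEW
slot 4 caps [(np.float64(-40.5), np.float64(3.9), 184), (np.float64(-14.3), np.float64(1.8), 396), (np.float64(16.8), np.float64(1.5), 389), (np.float64(47.3), np.float64(1.7), 394)]
 frame x -71.0 64.0  y@-55 -21.5 -5.0  y@0 -21.5 19.5  y@55 -22.0 20.0 
 nose profile [164, 163, 157, 149, 125, 89, 71, 62, 104, 107, 108, 108, 73, 138, 132, 99, 134, 147]
slot 3 caps [(np.float64(-16.2), np.float64(0.5), 397), (np.float64(17.6), np.float64(-0.8), 272), (np.float64(45.5), np.float64(0.4), 395)]
 frame x -72.5 64.5  y@-55 -17.5 18.5  y@0 -17.5 19.0  y@55 -18.5 19.0 
 nose profile [165, 164, 156, 136, 115, 91, 70, 59, 103, 112, 114, 115, 76, 145, 138, 99, 118, 132]
slot 2 caps []
 frame x -100.0 -100.0 
 nose profile [118, 115, 116, 121, 114, 120, 154, 60, 98, 107, 109, 111, 75, 138, 141, 99, 137, 155]
slot 1 caps []
 frame x -100.0 -100.0 
 nose profile [110, 112, 111, 111, 110, 110, 136, 72, 90, 100, 101, 103, 75, 124, 130, 97, 140, 164]
offset [ -53.3  399.6 -119.6] rot [-0.001 -0.002 -0.161]
```

Both latches read closed (same profile as the empty ones) and cassettes lie flat. Third cassette next.

```bash
python3 - <<'E'
from h import *
to([.53,-.30,.28],-np.pi/2-.161)
E
python3 -m handwheel '[{"gripper":-0.3,"offset":[0,40,-40],"rotation":[0,0,0]},{"gripper":-0.4,"offset":[5,90,-70],"rotation":[0,0,0]},{"gripper":-0.4,"offset":[15,145,-95],"rotation":[0,0,0]},{"gripper":-0.4,"offset":[25,200,-97],"rotation":[0,0,0]},{"gripper":-0.4,"offset":[35,255,-97],"rotation":[0,0,0]},{"gripper":-0.4,"offset":[45,310,-97],"rotation":[0,0,0]},{"gripper":-0.4,"offset":[55,365,-97],"rotation":[0,0,0]},{"gripper":-0.4,"offset":[57,400,-97],"rotation":[0,0,0]}]'
python3 -m handwheel '[{"gripper":-0.4,"offset":[0,10,0],"rotation":[0,0,0]},{"gripper":-0.4,"offset":[0,10,0],"rotation":[0,0,0]},{"gripper":-0.4,"offset":[0,10,0],"rotation":[0,0,0]},{"gripper":-0.4,"offset":[0,10,0],"rotation":[0,0,0]},{"gripper":-0.4,"offset":[0,10,0],"rotation":[0,0,0]},{"gripper":-0.4,"offset":[0,10,0],"rotation":[0,0,0]},{"gripper":-0.4,"offset":[0,10,0],"rotation":[0,0,0]},{"gripper":-0.4,"offset":[0,10,0],"rotation":[0,0,0]}]'
python3 - <<'E'
from h import *
d=cam("wrist","x5"); x,c=fit(d,(.5859,-.3517,-.16)); x,c=fit(d,x); print(x,c,px(d,[[x[0],x[1],.03]]))
to([x[0]-.002*np.cos(x[2]),x[1]-.002*np.sin(x[2]),.006],-np.pi/2+x[2])
E
```

```text
offset [ 60.  411.6 -99.4] rot [-0.001 -0.002  0.   ]
t: 40.2
tool_pos: [0.5296, -0.2912, 0.2749]
tool_rot: [-3.131, 0.256, 0.001]
contact_force: [-0.1, 0.0, -0.7]
opening: 0.0599
grip_force: 0.0
t: 41.2
tool_pos: [0.5284, -0.2985, 0.2755]
tool_rot: [-3.131, 0.253, 0.0]
contact_force: [-0.4, 0.2, -0.4]
opening: 0.0596
grip_force: 0.0
[ 0.5776 -0.3843 -0.1513] 0.122 [[370.40075147 113.77888387]]
offset [ 60.3  76.7 269.5] rot [ 0.   -0.   -0.01]
```

The cassette seems to have been knocked aside, so I'll refit from the new place.

Run:
```python
from h import *
d=cam("wrist","x6")
for a in(-.3,-.15,0.1):
    x=(.575,-.39,a)
    for _ in range(3): x,c=fit(d,x)
    print(x,c)
im=d["image"].copy()
for q in cas_pts(x)[:2]: cv2.polylines(im,[cv2.convexHull(px(d,q).astype(np.int32))],1,(255,0,0))
cv2.imwrite("pics/x6o.png",im[:,:,::-1])
b=blue(d["image"]); n,l,st,ce=cv2.connectedComponentsWithStats(b)
print([(st[i].tolist(),ce[i].round().tolist()) for i in range(1,n) if st[i,4]>300])
```

```text
[ 0.5774 -0.3864 -0.1861] 0.031
[ 0.5774 -0.3864 -0.1861] 0.031
[ 0.5774 -0.3864 -0.1862] 0.031
[([146, 0, 66, 29, 923], [182.0, 11.0]), ([422, 2, 202, 95, 2898], [536.0, 45.0]), ([352, 56, 41, 116, 3526], [371.0, 112.0]), ([0, 94, 176, 180, 25373], [80.0, 182.0]), ([55, 248, 585, 152, 64363], [385.0, 340.0])]
```

View pics/x6o.png

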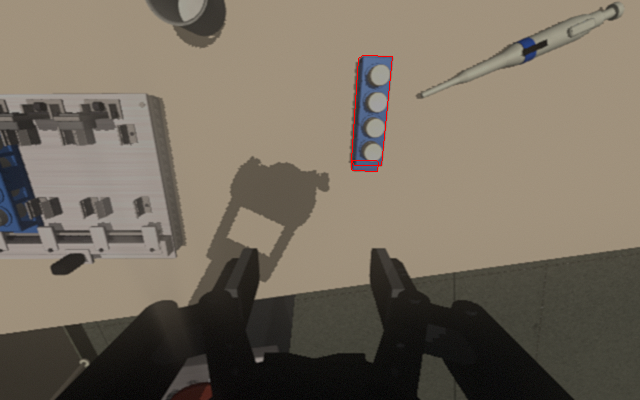

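The overlay matches the knocked cassette: upright at (371,112), pose (.5774, -.3864, -.186). I'll grasp it there.

Run:
```python
from h import *
x=[.5774,-.3864,-.1861]
to([x[0]-.002*np.cos(x[2]),x[1]-.002*np.sin(x[2]),.006],-np.pi/2+x[2])
```

```text
offset [ 60.5  78.7 269.4] rot [-0.     0.     0.025]
```

```bash
python3 -m handwheel '[{"gripper":-0.4,"offset":[30,40,30],"rotation":[0,0,0.025]},{"gripper":-0.4,"offset":[60,79,70],"rotation":[0,0,0.025]},{"gripper":-0.4,"offset":[60,79,120],"rotation":[0,0,0.025]},{"gripper":-0.4,"offset":[60,79,170],"rotation":[0,0,0.025]},{"gripper":-0.4,"offset":[60,79,215],"rotation":[0,0,0.025]},{"gripper":-0.4,"offset":[60,79,250],"rotation":[0,0,0.025]},{"gripper":-0.4,"offset":[60,79,269],"rotation":[0,0,0.025]},{"gripper":-0.4,"offset":[60,79,269],"rotation":[0,0,0.025]}]'
python3 -m handwheel '[{"gripper":-0.4,"offset":[0,0,0],"rotation":[0,0,0]},{"gripper":0.3,"offset":[0,0,0],"rotation":[0,0,0]},{"gripper":1,"offset":[0,0,0],"rotation":[0,0,0]},{"gripper":1,"offset":[0,0,0],"rotation":[0,0,0]},{"gripper":1,"offset":[0,0,0],"rotation":[0,0,0]},{"gripper":1,"offset":[0,0,0],"rotation":[0,0,0]},{"gripper":1,"offset":[0,0,-10],"rotation":[0,0,0]},{"gripper":1,"offset":[0,0,-30],"rotation":[0,0,0]}]' 60
python3 - <<'E'
from h import *
print(held())
slot(1,-.022,.09,0,.0013)
E
```

```text
t: 42.3
tool_pos: [0.5741, -0.3855, 0.0049]
tool_rot: [-3.126, 0.292, 0.004]
contact_force: [-0.6, 0.1, 0.4]
opening: 0.0598
grip_force: 0.0
t: 43.3
tool_pos: [0.5736, -0.3852, 0.0354]
tool_rot: [-3.126, 0.292, 0.005]
contact_force: [-0.7, 0.2, -2.4]
opening: 0.0352
grip_force: 60.2
(array([69.2, 69.2, 69.2, 69.2, 69.2, 69.2, 69.2, 69.2]), array([[315., 121.],
       [315., 129.]]))
offset [-106.1 -343.1 -105.7] rot [ 0.002 -0.003 -0.025]
```

```bash
python3 -m handwheel '[{"gripper":1,"offset":[0,0,-55],"rotation":[0,0,0]},{"gripper":1,"offset":[-10,-20,-106],"rotation":[0,0,0]},{"gripper":1,"offset":[-30,-75,-106],"rotation":[0,0,-0.025]},{"gripper":1,"offset":[-50,-130,-106],"rotation":[0,0,-0.025]},{"gripper":1,"offset":[-70,-185,-106],"rotation":[0,0,-0.025]},{"gripper":1,"offset":[-85,-240,-106],"rotation":[0,0,-0.025]},{"gripper":1,"offset":[-98,-295,-106],"rotation":[0,0,-0.025]},{"gripper":1,"offset":[-106,-343,-106],"rotation":[0,0,-0.025]}]'
python3 -m handwheel '[{"gripper":1,"offset":[0,0,0],"rotation":[0,0,0]},{"gripper":1,"offset":[0,0,0],"rotation":[0,0,0]},{"gripper":1,"offset":[0,0,0],"rotation":[0,0,0]},{"gripper":1,"offset":[0,0,0],"rotation":[0,0,0]},{"gripper":1,"offset":[0,0,20],"rotation":[0,0,0]},{"gripper":1,"offset":[0,0,40],"rotation":[0,0,0]},{"gripper":1,"offset":[0,0,53],"rotation":[0,0,0]},{"gripper":1,"offset":[0,0,53],"rotation":[0,0,0]}]'
python3 - <<'E'
from h import *
insh()
slot(1,-.022,.031,.0007,.0013)
E
```

```text
t: 44.35
tool_pos: [0.534, -0.0276, 0.1434]
tool_rot: [3.131, -0.252, 0.003]
contact_force: [1.5, 0.6, -2.4]
opening: 0.0351
grip_force: 61.0
t: 45.35
tool_pos: [0.5326, -0.0291, 0.087]
tool_rot: [-3.131, 0.253, 0.007]
contact_force: [-0.3, -0.3, -2.1]
opening: 0.0352
grip_force: 61.1
tcp in shaker mm [ -24.5 -106.2   87. ] F [-0.3 -0.3 -2.1] tau [ 0.01 -0.01 -0.01]
offset [1.8 0.5 0.9] rot [-0.     0.004 -0.   ]
```

```bash
python3 -m handwheel '[{"gripper":1,"offset":[2,0.5,0],"rotation":[0,0,0]},{"gripper":1,"offset":[7,0.5,0],"rotation":[0,0,0]},{"gripper":1,"offset":[11,0.5,0],"rotation":[0,0,0]},{"gripper":1,"offset":[14,0.5,0],"rotation":[0,0,0]},{"gripper":1,"offset":[16,0.5,0],"rotation":[0,0,0]},{"gripper":1,"offset":[18,0.5,0],"rotation":[0,0,0]},{"gripper":1,"offset":[18,0.5,0],"rotation":[0,0,0]},{"gripper":1,"offset":[18,0.5,0],"rotation":[0,0,0]}]'
python3 -c "
from h import *
insh()"
```

```text
t: 46.35
tool_pos: [0.5515, -0.0327, 0.0893]
tool_rot: [-3.131, 0.253, 0.002]
contact_force: [-3.3, 0.2, -1.3]
opening: 0.0352
grip_force: 61.4
tcp in shaker mm [  -5.3 -106.8   89.3] F [-3.3  0.2 -1.3] tau [0.07 0.55 0.01]
```

```bash
python3 -m handwheel '[{"gripper":1,"offset":[1,0,0],"rotation":[0,0,0]},{"gripper":1,"offset":[2,0,0],"rotation":[0,0,0]},{"gripper":1,"offset":[3,0,0],"rotation":[0,0,0]},{"gripper":1,"offset":[4,0,0],"rotation":[0,0,0]},{"gripper":1,"offset":[4,0,0],"rotation":[0,0,0]},{"gripper":1,"offset":[4,0,2],"rotation":[0,0,0]},{"gripper":1,"offset":[4,0,4],"rotation":[0,0,0]},{"gripper":1,"offset":[4,0,6],"rotation":[0,0,0]}]'
python3 -c "
from h import *
insh()"
python3 -m handwheel '[{"gripper":1,"offset":[0,0,3],"rotation":[0,0,0]},{"gripper":1,"offset":[0,0,6],"rotation":[0,0,0]},{"gripper":1,"offset":[0,0,9],"rotation":[0,0,0]},{"gripper":1,"offset":[0,0,12],"rotation":[0,0,0]},{"gripper":1,"offset":[0,0,14],"rotation":[0,0,0]},{"gripper":1,"offset":[0,0,16],"rotation":[0,0,0]},{"gripper":1,"offset":[0,0,18],"rotation":[0,0,0]},{"gripper":1,"offset":[0,0,18],"rotation":[0,0,0]}]'
python3 -c "
from h import *
insh()"
```

```text
t: 47.35
tool_pos: [0.5556, -0.0334, 0.0834]
tool_rot: [-3.131, 0.253, 0.002]
contact_force: [-5.5, 0.4, -0.7]
opening: 0.0354
grip_force: 61.5
tcp in shaker mm [  -1.1 -106.7   83.4] F [-5.5  0.4 -0.7] tau [0.15 0.81 0.  ]
t: 48.35
tool_pos: [0.5555, -0.0333, 0.0651]
tool_rot: [-3.131, 0.253, 0.002]
contact_force: [-6.2, 1.0, -0.8]
opening: 0.0355
grip_force: 61.4
tcp in shaker mm [  -1.2 -106.7   65.1] F [-6.2  1.  -0.8] tau [0.1  0.71 0.05]
```

```bash
python3 -m handwheel '[{"gripper":1,"offset":[0,0,2],"rotation":[0,0,0]},{"gripper":1,"offset":[0,0,4],"rotation":[0,0,0]},{"gripper":1,"offset":[0,0,6],"rotation":[0,0,0]},{"gripper":1,"offset":[0,0,7],"rotation":[0,0,0]},{"gripper":1,"offset":[0,0,8],"rotation":[0,0,0]},{"gripper":1,"offset":[0,0,9],"rotation":[0,0,0]},{"gripper":1,"offset":[0,0,9],"rotation":[0,0,0]},{"gripper":1,"offset":[0,0,9],"rotation":[0,0,0]}]'
python3 -m handwheel '[{"gripper":1,"offset":[-1,0,1],"rotation":[0,0,0]},{"gripper":1,"offset":[-1,0,2],"rotation":[0,0,0]},{"gripper":1,"offset":[-1,0,2],"rotation":[0,0,0]},{"gripper":1,"offset":[-1,0,0],"rotation":[0,0,0]},{"gripper":1,"offset":[-1,0,-2],"rotation":[0,0,0]},{"gripper":1,"offset":[-1,0,-2],"rotation":[0,0,0]},{"gripper":1,"offset":[-1,0,-2],"rotation":[0,0,0]},{"gripper":1,"offset":[-1,0,-2],"rotation":[0,0,0]}]'
python3 -c "
from h import *
insh()"
```

```text
t: 49.35
tool_pos: [0.5569, -0.0336, 0.0592]
tool_rot: [3.131, -0.253, 0.002]
contact_force: [-5.8, 1.6, 10.7]
opening: 0.0352
grip_force: 62.9
t: 50.35
tool_pos: [0.5559, -0.0335, 0.0593]
tool_rot: [3.131, -0.253, 0.003]
contact_force: [1.9, -0.1, 5.1]
opening: 0.0355
grip_force: 62.1
tcp in shaker mm [  -0.8 -106.8   59.3] F [ 1.9 -0.1  5.1] tau [-0.01 -0.27  0.05]
```

Seated, with no latch push left. I'll release, rise and check.

```bash
python3 -m handwheel '[{"gripper":0.5,"offset":[0,0,-1],"rotation":[0,0,0]},{"gripper":0,"offset":[0,0,-1],"rotation":[0,0,0]},{"gripper":-0.2,"offset":[0,0,-1],"rotation":[0,0,0]},{"gripper":-0.2,"offset":[0,0,-5],"rotation":[0,0,0]},{"gripper":-0.2,"offset":[0,0,-40],"rotation":[0,0,0]},{"gripper":-0.2,"offset":[0,0,-90],"rotation":[0,0,0]},{"gripper":-0.2,"offset":[-20,-20,-140],"rotation":[0,0,0]},{"gripper":-0.2,"offset":[-40,-60,-160],"rotation":[0,0,0]}]'
python3 - <<'E'
from h import *
d=cam("wrist","x7"); np.save("x7.npy",d); [check(n,d) for n in(4,3,2,1)]
to(S2W(SH,[[-.1075,-.036,.079]])[0],-np.pi/2+SH[2])
# side view: any blue cassette left on bench right of shaker
e=cam("side","s10"); b=cv2.inRange(cv2.cvtColor(e["image"],cv2.COLOR_RGB2HSV),(105,150,40),(125,255,255)); n,l,st,ce=cv2.connectedComponentsWithStats(b[150:220,300:420]); print(st[1:][st[1:,4]>40].tolist())
E
```

```text
t: 51.35
tool_pos: [0.5263, 0.0321, 0.2229]
tool_rot: [3.131, -0.257, 0.009]
contact_force: [0.6, 0.8, -0.6]
opening: 0.051
grip_force: 0.0
slot 4 caps [(np.float64(-45.2), np.float64(1.6), 386), (np.float64(-14.3), np.float64(1.5), 388), (np.float64(16.7), np.float64(1.4), 389), (np.float64(47.6), np.float64(1.5), 394)]
 frame x -72.5 63.5  y@-55 -28.5 -1.5  y@0 -29.5 19.0  y@55 -28.0 -4.5 
 nose profile [161, 160, 157, 150, 136, 115, 106, 86, 107, 111, 112, 112, 93, 133, 133, 107, 141, 158]
slot 3 caps [(np.float64(-43.4), np.float64(0.4), 244), (np.float64(-16.0), np.float64(0.0), 394), (np.float64(15.0), np.float64(0.0), 403), (np.float64(45.6), np.float64(0.2), 398)]
 frame x -73.5 64.5  y@-55 -23.5 -7.5  y@0 -23.5 18.0  y@55 -23.5 18.5 
 nose profile [166, 166, 157, 133, 109, 100, 73, 56, 97, 107, 109, 110, 80, 135, 137, 102, 113, 144]
slot 2 caps []
 frame x -100.0 -100.0 
 nose profile [166, 168, 169, 124, 99, 99, 102, 62, 99, 114, 116, 118, 85, 139, 147, 103, 106, 125]
slot 1 caps [(np.float64(-46.4), np.float64(0.8), 399), (np.float64(-15.7), np.float64(0.7), 401), (np.float64(18.2), np.float64(0.8), 276), (np.float64(46.2), np.float64(0.6), 404)]
 frame x -73.5 64.5  y@-55 9.5 22.0  y@0 -17.5 20.5  y@55 -18.0 22.0 
 nose profile [168, 167, 162, 143, 118, 111, 85, 61, 93, 112, 114, 116, 89, 138, 149, 103, 115, 138]
offset [-66.3  -5.7 145.2] rot [-0.004 -0.007  0.002]
[]
```

All three are home with their latches closed, and no cassette is left on the bench. Now to close the clamp.

```bash
python3 -m handwheel '[{"gripper":-0.3,"offset":[-40,-5,10],"rotation":[0,0,0]},{"gripper":-0.3,"offset":[-66,-6,30],"rotation":[0,0,0]},{"gripper":-0.3,"offset":[-66,-6,65],"rotation":[0,0,0]},{"gripper":-0.3,"offset":[-66,-6,100],"rotation":[0,0,0]},{"gripper":-0.3,"offset":[-66,-6,130],"rotation":[0,0,0]},{"gripper":-0.3,"offset":[-66,-6,145],"rotation":[0,0,0]},{"gripper":-0.3,"offset":[-66,-6,145],"rotation":[0,0,0]},{"gripper":-0.3,"offset":[-66,-6,145],"rotation":[0,0,0]}]' 40
python3 -m handwheel '[{"gripper":0.4,"offset":[0,0,0],"rotation":[0,0,0]},{"gripper":1,"offset":[0,0,0],"rotation":[0,0,0]},{"gripper":1,"offset":[0,0,0],"rotation":[0,0,0]},{"gripper":1,"offset":[0,0,0],"rotation":[0,0,0]},{"gripper":1,"offset":[0,0,0],"rotation":[0,0,0]},{"gripper":1,"offset":[0,0,0],"rotation":[0,0,0]},{"gripper":1,"offset":[0,0,0],"rotation":[0,0,0]},{"gripper":1,"offset":[0,0,0],"rotation":[0,0,0]}]' 40
python3 -c "
from h import *
insh()"
```

```text
t: 52.45
tool_pos: [0.4619, 0.0487, 0.0747]
tool_rot: [-3.131, 0.253, -0.003]
contact_force: [-0.5, 1.0, -0.1]
opening: 0.0554
grip_force: 0.0
t: 53.45
tool_pos: [0.4629, 0.0546, 0.0758]
tool_rot: [-3.118, 0.253, -0.007]
contact_force: [2.5, 20.9, 3.7]
opening: 0.0202
grip_force: 39.0
tcp in shaker mm [-106.7  -34.7   75.8] F [ 2.5 20.9  3.7] tau [ 3.45 -0.32 -0.15]
```

```bash
python3 -m handwheel '[{"gripper":1,"offset":[0,-6,0],"rotation":[0,0,0]},{"gripper":1,"offset":[0,-12,0],"rotation":[0,0,0]},{"gripper":1,"offset":[0,-19,0],"rotation":[0,0,0]},{"gripper":1,"offset":[0,-26,0],"rotation":[0,0,0]},{"gripper":1,"offset":[0,-32,0],"rotation":[0,0,0]},{"gripper":1,"offset":[0,-36,0],"rotation":[0,0,0]},{"gripper":1,"offset":[0,-39,0],"rotation":[0,0,0]},{"gripper":1,"offset":[0,-39,0],"rotation":[0,0,0]}]'
python3 -c "
from h import *
insh()"
```

```text
t: 54.45
tool_pos: [0.4681, 0.0874, 0.0757]
tool_rot: [3.131, -0.252, 0.003]
contact_force: [-3.1, -1.1, 6.8]
opening: 0.0194
grip_force: 39.6
tcp in shaker mm [-106.9   -1.5   75.7] F [-3.1 -1.1  6.8] tau [0.01 0.58 0.01]
```

```bash
python3 -m handwheel '[{"gripper":1,"offset":[0,-2,0],"rotation":[0,0,0]},{"gripper":1,"offset":[0,-4,0],"rotation":[0,0,0]},{"gripper":1,"offset":[0,-5,0],"rotation":[0,0,0]},{"gripper":1,"offset":[0,-6,0],"rotation":[0,0,0]},{"gripper":1,"offset":[0,-6,0],"rotation":[0,0,0]},{"gripper":1,"offset":[0,-6,0],"rotation":[0,0,0]},{"gripper":1,"offset":[0,-6,0],"rotation":[0,0,0]},{"gripper":1,"offset":[0,-6,0],"rotation":[0,0,0]}]'
python3 -c "
from h import *
insh()"
```

```text
t: 55.45
tool_pos: [0.4685, 0.0904, 0.0757]
tool_rot: [3.125, -0.251, 0.001]
contact_force: [-5.0, -10.5, 9.0]
opening: 0.0202
grip_force: 39.8
tcp in shaker mm [-106.9    1.4   75.7] F [ -5.  -10.5   9. ] tau [-1.68  0.98  0.05]
```

It has travelled 36 mm and the force is rising: the closed stop. I'll release and clear.

```bash
python3 -m handwheel '[{"gripper":1,"offset":[0,2,0],"rotation":[0,0,0]},{"gripper":0.1,"offset":[0,2,0],"rotation":[0,0,0]},{"gripper":-0.3,"offset":[0,2,0],"rotation":[0,0,0]},{"gripper":-0.3,"offset":[0,2,0],"rotation":[0,0,0]},{"gripper":-0.3,"offset":[0,2,-30],"rotation":[0,0,0]},{"gripper":-0.3,"offset":[0,2,-80],"rotation":[0,0,0]},{"gripper":-0.3,"offset":[30,2,-140],"rotation":[0,0,0]},{"gripper":-0.3,"offset":[60,2,-180],"rotation":[0,0,0]}]'
python3 -m handwheel '[{"gripper":-0.3,"offset":[0,0,0],"rotation":[0,0,0]},{"gripper":-0.3,"offset":[0,0,0],"rotation":[0,0,0]},{"gripper":-0.3,"offset":[0,0,0],"rotation":[0,0,0]},{"gripper":-0.3,"offset":[0,0,0],"rotation":[0,0,0]},{"gripper":-0.3,"offset":[0,0,0],"rotation":[0,0,0]},{"gripper":-0.3,"offset":[0,0,0],"rotation":[0,0,0]},{"gripper":-0.3,"offset":[0,0,0],"rotation":[0,0,0]},{"gripper":-0.3,"offset":[0,0,0],"rotation":[0,0,0]}]'
python3 - <<'E'
from h import *
d=cam("wrist","x8"); [check(n,d) for n in(4,3,2,1)]; insh()
# grip: dark blob at z=.1065
ys=np.arange(-.07,.05,.0005); g=rect(d,.1065,np.arange(-.112,-.104,.001),ys).mean((0,2)); q=ys[g<45]; print("grip y mm",q.min()*1e3,q.max()*1e3,g.min()) if len(q) else print(g[::10].round())
E
```

```text
t: 56.45
tool_pos: [0.5279, 0.0819, 0.2562]
tool_rot: [-3.131, 0.252, -0.004]
contact_force: [0.3, 0.4, 0.5]
opening: 0.0552
grip_force: 0.0
t: 57.45
tool_pos: [0.527, 0.0816, 0.2535]
tool_rot: [-3.131, 0.253, -0.0]
contact_force: [-0.1, -0.2, 0.3]
opening: 0.0553
grip_force: 0.0
slot 4 caps [(np.float64(-45.1), np.float64(1.6), 400), (np.float64(-14.3), np.float64(1.6), 398), (np.float64(16.9), np.float64(1.3), 388), (np.float64(47.5), np.float64(1.4), 404)]
 frame x -67.5 64.0  y@-55 -23.5 -2.5  y@0 -23.5 19.5  y@55 -24.0 -4.5 
 nose profile [168, 167, 163, 154, 131, 94, 73, 60, 103, 109, 110, 109, 86, 138, 134, 104, 131, 155]
slot 3 caps [(np.float64(-15.9), np.float64(0.1), 395), (np.float64(17.3), np.float64(-1.8), 277), (np.float64(45.7), np.float64(0.1), 401)]
 frame x -69.0 64.5  y@-55 -18.5 18.5  y@0 -18.5 18.0  y@55 -19.5 18.5 
 nose profile [169, 168, 160, 140, 116, 95, 73, 59, 103, 114, 115, 116, 85, 143, 143, 100, 108, 122]
slot 2 caps []
 frame x -100.0 -100.0 
 nose profile [166, 167, 165, 139, 129, 132, 132, 64, 100, 115, 117, 118, 84, 145, 147, 106, 107, 126]
slot 1 caps [(np.float64(-46.5), np.float64(0.7), 397), (np.float64(-15.7), np.float64(0.7), 393), (np.float64(16.0), np.float64(1.2), 368), (np.float64(46.1), np.float64(0.4), 411)]
 frame x -69.0 65.0  y@-55 8.0 25.5  y@0 -17.5 20.5  y@55 -18.0 25.5 
 nose profile [169, 168, 161, 140, 110, 104, 87, 63, 94, 109, 110, 112, 85, 131, 144, 109, 114, 157]
tcp in shaker mm [-47.7   2.2 253.5] F [-0.8  0.3  0.3] tau [ 0.02 -0.03  0.02]
grip y mm -8.499999999999952 10.500000000000064 38.925925925925924
```

```bash
python3 -c "
from station import ctrl
print(ctrl.finish_job())"
```

```text
the job is handed in; nothing more can be done
None
```

The job is handed in: the three vial cassettes on the bench are home in slots 1, 3 and 4 with their latches closed, and the clamp is at its closed stop; the judge returned no verdict.

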